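# Ram jammed wood plugs out of cutter tubes

### The arm

A 6-joint arm with a two-finger parallel gripper is mounted at the origin on the work surface. World frame = base frame: x ahead of the robot, y to its left, z up, the work surface at z = 0. Lengths are in m, angles in rad, forces in N, time in s.
With the tool pointing down it reaches from about 0.325 to 0.875 m from the base axis. Payload 4.4 kg.
Tool frame: the origin (TCP) lies on the centre line of the jaws, within the pads' length; the fingertips stand 14 mm ahead of it and the grasp point (between the pads) lies 5 mm behind it; z points along the fingers, y is the direction in which the jaws open and shut (so a half turn about z gives the same grasp; the last joint's range is limited). The gripper opens to 85 mm and grips with 20 to 120 N. Pads are 22 mm wide; open, the fingers measure 114 mm over their backs; the gripper's body (76 mm by 85 mm) begins 54 mm behind the grasp point. The pads swing forward as they close: fully open they stand 13 mm farther back than shut.
Start: joints at [1.04, 0.207, 1.542, -0, 1.393, -0.15], TCP at [0.213, 0.534, 0.245] pointing down, gripper open.
Joint ranges: [-2.73, 2.73], [-0.86, 2.22], [0.23, 2.46], [-1.11, 4.25], [0.08, 2.63], [-2.82, 2.82]. Speed limits (rad/s): [2.79, 2.79, 3.14, 3.14, 3.14, 3.14].

### API

Orientations are given as a unit quaternion [x, y, z, w].
In Python, from station import bot gives the robot as it stands.
- The arm moves only by the tool arm_command, never from a script. Its argument "increments" is a list of rows, each a list of 4 numbers: the shift along the tool's x, y, z in m, then the turn about the tool's z in rad. In form: [[dx, dy, dz, spin], ...]. A call has 1 to 12 rows; each row is the pose to reach, as a shift and turn from the pose commanded when the call began, along the tool's axes at that moment; what a row does not reach only later rows make up. A row lasts 1/10 s, in which the tool goes at most 50 mm and 8.59 degrees, less where a joint would pass 70% of its speed; a pose out of reach is approached as far as the arm can. A call with a gripper value outside its range is refused whole. "gripper" is the finger opening in m, from 0 to 0.0854, set as the call begins (left out, the last holds). The fingers move at their own pace and stop on an object; "force" is the grip in N (left out, the last holds). Time passes only in rows, so rows that repeat a pose let the fingers close. It gives the time, the measured TCP pose, the force and the opening at its end, in the units of the state.
- bot.read_state(): the state, without advancing time (a new reading comes with each control period).
- bot.capture(name): name is "side" or "top"; returns a dict with "pixels" (400x640x3 uint8, red, green, blue), "mtx" (3x3 intrinsics, pixels), "distortion" ([k1, k2, p1, p2, k3] as OpenCV has them; the pictures are not rectified), "camera_from_world" (4x4, takes a point from world to camera coordinates). Camera axes: x right, y down, z forward; pixel columns grow to the right and rows downward; lengths in m; the calibration is good to about 2 mm. A picture is of the moment at which its call begins. There is no depth.
- bot.finish_job(): hands the job in, once; it reports no verdict.
Trained networks look in a picture, given as the dict that the camera call returned (one of the last four; its "shot" number tells which), for a name from the list of things; names that differ only in an ending like _2 or _b are one class to them, and where a whole thing is asked for, a point or a joint stands for the part that bears it (a point fixed in the world has none). Each returns a list of dicts, best first, with "score" (0 to 1); they miss things now and then, are a little off and sometimes report something else, mostly with a low value. They report only what shows in the picture. A call takes as long as a camera call.
- bot.find_in(target, picture): "at" ([x, y, z] in m, in world coordinates, good to about 4 mm: the middle of the surface that is visible of it).
- bot.place_of(target, picture): "at" ([x, y, z] in m, in world coordinates, good to about 4 mm: a listed point, or the origin of a listed thing).
The state is a dict: "t": time; "qpos": joint angles; "qvel": joint speeds; "joint_torque": joint torques, N m; "ee_pos": TCP position; "tool_rot": TCP orientation; "contact_force": force on the tool from outside, world axes, zero at the start; "wrist_torque": the same for the moment, N m; "finger_gap": finger opening in m.
Only numpy, scipy, OpenCV 4.12 (cv2) and the standard library are available. Lean on these libraries where they do the work, as an engineer would, in place of code of your own. Each camera call takes 0.05 s, during which the arm holds its last target.

### The job

Some of the five steel cutter tubes in the clearing stand are jammed with wooden plugs. Push the stand's half-open catch drawer fully in, and press its spring lever down until it clicks and stays down by itself, which opens the shutter under the tubes; then take the ram rod from its holder and push every plug out through the bottom of its tube into the closed drawer. Then put the rod back in its holder with its collar resting on the rim, and last pull the drawer fully out by its fin and let go, with all the plugs in it; do not touch the plugs with the gripper, and leave the jar, the clipboard and the wooden model where they are.

Things in the scene. Friction and masses are not known exactly. Their poses are not given: they have to be found in the camera images.
- lever (a joint): spring lever at the right-hand (tube0) end of the stand, rad: 0 up, 0.55 pressed against its stop. Pressed by its pad it pushes back with up to about 12 N; past about 0.40 a detent ball snaps over and holds it at about 0.48 when let go. It draws back the shutter under the tubes: up, all outlets are blocked; down, they are open
- lever_pad (a point): centre of the top face of the lever's bare metal press pad (34 x 30 mm), about 138 mm above the bench when up, about 94 mm when latched, 88 mm at the stop (it moves straight down but for 5 mm); the lever is hinged 88 mm from it, towards the tubes
- drawer (a joint): grey catch drawer under the tubes, m: 0 pushed fully in, 0.075 fully out, part-way out at the start; slides along the stand's -x (towards the robot), about 2 N
- drawer_fin (a point): grip point of the drawer's upright pull fin: 10 mm thick across the stand's y, 30 mm long in x, its top 20 mm above this point, which is 68 mm above the bench; with the drawer in, it stands 52 mm in front of the stand; moves with the drawer. Axes as the tubes'
- drawer_in (a point): centre of the drawer's inner floor, 7 mm above the bench; inside 80 mm (x) by 208 mm (y), walls 38 mm high. Axes as the tubes'; moves with the drawer
- rod_grip (a point): middle of the ram rod's round wooden handle (18 mm across, 55 mm long). Rod: 136 mm in all; a steel shank 14 mm across and 75 mm long with a round end, a collar 38 mm across and 6 mm thick, then the handle. z runs from tip to handle; at the start it stands tip down in its holder
- rod: the ram rod; origin at the tip of the ram rod's shank, 108 mm below rod_grip along the rod
- rod_collar (a point): centre of the underside of the rod's collar, 75 mm above the tip; it rests on the holder's rim when put away, and is too wide for a tube: with the collar on the rim of a tube the tip stands 25 mm below the tube's lower end
- holder_mouth (a point): centre of the upper rim of the rod's holder, 85 mm above the bench: a loose aluminium pillar 52 mm across on a 90 mm round foot, with an upright blind hole 20 mm across and 79 mm deep
- jar: bystander: white jar 66 mm across, 85 mm high with brushes in it up to 135 mm; origin under its centre
- clipboard: bystander: clipboard with paper lying on the bench, 170 x 240 mm
- wedge: bystander: half-shaped wooden model, 150 x 50 x 42 mm, lying on the bench
- tube0_mouth (a point): a steel cutter tube standing in the clearing stand: bore 30 mm, outside 39 mm, 50 mm long; this point is the centre of its upper rim, 135 mm above the bench. z up; y runs along the row of five tubes (45 mm pitch, tube0 nearest the lever); x points from the drawer's front to the back of the stand
- tube1_mouth (a point): as tube0_mouth
- tube2_mouth (a point): as tube0_mouth
- tube3_mouth (a point): as tube0_mouth
- tube4_mouth (a point): as tube0_mouth
- plug0: a plain wooden plug (27 mm across, 25 mm high; origin at the centre of its lower face) jammed in tube0, its top about 11 mm below the tube's rim; spring catches below hold it, a push of about 6 to 12 N drives it past them and it then drops into the drawer. May be absent (that tube is then empty)
- plug1: a plain wooden plug (27 mm across, 25 mm high; origin at the centre of its lower face) jammed in tube1, its top about 11 mm below the tube's rim; spring catches below hold it, a push of about 6 to 12 N drives it past them and it then drops into the drawer. May be absent (that tube is then empty)
- plug2: a plain wooden plug (27 mm across, 25 mm high; origin at the centre of its lower face) jammed in tube2, its top about 11 mm below the tube's rim; spring catches below hold it, a push of about 6 to 12 N drives it past them and it then drops into the drawer. May be absent (that tube is then empty)
- plug3: a plain wooden plug (27 mm across, 25 mm high; origin at the centre of its lower face) jammed in tube3, its top about 11 mm below the tube's rim; spring catches below hold it, a push of about 6 to 12 N drives it past them and it then drops into the drawer. May be absent (that tube is then empty)
- plug4: a plain wooden plug (27 mm across, 25 mm high; origin at the centre of its lower face) jammed in tube4, its top about 11 mm below the tube's rim; spring catches below hold it, a push of about 6 to 12 N drives it past them and it then drops into the drawer. May be absent (that tube is then empty)

How it is judged:
By the outcome, as a careful person would: the job done as asked, in the order asked, and still so for the second after the job is handed in, with the robot touching nothing.
Of plug0, plug1, plug2, plug3, plug4 only 3 to 5 are there at a start; the rules pass over those that are not, and their reading is None.
At some moment in a run one of holder may be knocked a few centimetres aside while the robot is not near it.
It also fails if it takes over 208 s, if anything falls off the work surface, if the arm or the gripper's body presses on something with over 40 N, if the wrist force passes 120 N, or if a joint passes its speed limit or range.

## Working session

There is one attempt and no reset: what is moved stays moved. The work goes in short steps, Python scripts to look and compute and a tool call to move; the robot and the scene stay as the last step left them, time stands still between calls to the robot, and variables do not carry over. Pictures are saved under pics/ and viewed, and the job is handed in when it is done.

Besides the shell and the picture viewer there is one more tool, called after ">>>" by a JSON object that holds its "name" and its "arguments". arm_command: Moves the arm, as the interface text tells. Its arguments: {"type":"object","properties":{"increments":{"type":"array"},"gripper":{"type":"number"},"force":{"type":"number"}},"required":["increments"]}

```bash
ls; mkdir -p pics
cat > h.py <<'E'
import numpy as np, cv2
from station import bot
def cap(n,f=None):
    p=bot.capture(n)
    if f: cv2.imwrite('pics/'+f,cv2.cvtColor(p['pixels'],cv2.COLOR_RGB2BGR))
    return p
def proj(p,pts):
    T=np.array(p['camera_from_world']);r,_=cv2.Rodrigues(T[:3,:3])
    return cv2.projectPoints(np.array(pts,float).reshape(-1,1,3),r,T[:3,3],np.array(p['mtx']),np.array(p['distortion'],float))[0].reshape(-1,2)
def atz(p,uv,z):
    T=np.array(p['camera_from_world']);n=cv2.undistortPoints(np.array(uv,float).reshape(-1,1,2),np.array(p['mtx']),np.array(p['distortion'],float)).reshape(-1,2)
    out=[]
    c=-T[:3,:3].T@T[:3,3]
    for a in n:
        d=T[:3,:3].T@np.array([a[0],a[1],1]);out.append(c+d*(z-c[2])/d[2])
    return np.array(out)
E
python3 - <<'E'
from h import *
np.set_printoptions(precision=4,suppress=True)
s=bot.read_state();print(s)
for n in ['top','side']:
    p=cap(n,n+'0.png')
    T=np.array(p['camera_from_world']);print(n,-T[:3,:3].T@T[:3,3])
    for t in ['lever_pad','drawer_fin','drawer_in','rod_grip','rod_collar','holder_mouth','rod','jar','clipboard','wedge']+['tube%d_mouth'%i for i in range(5)]+['plug%d'%i for i in range(5)]:
        r=bot.place_of(t,p)
        print(n,t,[(np.round(x['at'],4).tolist(),round(x['score'],2)) for x in r[:3]])
E
```

```text
pics
{'t': 0.0, 'qpos': array([ 1.0405,  0.2075,  1.543 ,  0.    ,  1.3935, -0.1505]), 'qvel': array([ 0.0008, -0.0007, -0.0009,  0.0001,  0.0002,  0.0011]), 'joint_torque': array([ -0.0004, -38.3031, -29.1598,  -0.0002,   0.0106,   0.    ]), 'ee_pos': array([0.2128, 0.5334, 0.2441]), 'tool_rot': array([ 0.1888,  0.982 , -0.0011, -0.0004]), 'contact_force': array([-0.2191,  0.5335,  0.3199]), 'wrist_torque': array([-0.0216,  0.0269, -0.0266]), 'finger_gap': 0.08509216688825777}
top [ 0.4581 -0.0435  1.3653]
top lever_pad [([0.6205, -0.1587, 0.1365], 0.57)]
top drawer_fin [([0.4994, 0.0687, 0.0683], 0.82), ([0.4609, -0.2748, 0.118], 0.41)]
top drawer_in [([0.6057, 0.0625, 0.0131], 0.68), ([0.6327, -0.031, 0.1375], 0.6)]
top rod_grip [([0.4588, -0.2724, 0.1203], 0.75)]
top rod_collar [([0.4641, -0.2737, 0.0826], 0.62)]
top holder_mouth [([0.4661, -0.2685, 0.0872], 0.79)]
top rod [([0.4581, -0.2714, 0.0104], 0.75), ([0.6308, 0.3847, -0.0008], 0.73), ([0.4621, -0.2684, 0.0871], 0.15)]
top jar [([0.4212, 0.2595, 0.0003], 0.66), ([0.6395, 0.06, 0.1349], 0.17)]
top clipboard [([0.6326, 0.38
[... 1188 characters left out ...]
rod []
side jar [([0.4196, 0.2554, 0.0038], 0.71)]
side clipboard [([0.6277, 0.3861, 0.0001], 0.66)]
side wedge [([0.5688, -0.4233, 0.0016], 0.9)]
side tube0_mouth [([0.6345, -0.0362, 0.1316], 0.94)]
side tube1_mouth [([0.6352, 0.0152, 0.1318], 0.63), ([0.623, -0.1594, 0.1365], 0.62)]
side tube2_mouth [([0.6341, -0.0373, 0.1313], 0.75), ([0.6415, 0.0561, 0.1351], 0.68)]
side tube3_mouth [([0.6532, 0.103, 0.1313], 0.91)]
side tube4_mouth [([0.6418, 0.1483, 0.1341], 0.71)]
side plug0 [([0.6468, 0.102, 0.1323], 0.58)]
side plug1 [([0.6468, 0.102, 0.1323], 0.58)]
side plug2 [([0.6468, 0.102, 0.1323], 0.58)]
side plug3 [([0.6468, 0.102, 0.1323], 0.58)]
side plug4 [([0.6468, 0.102, 0.1323], 0.58)]
```

View pics/top0.png

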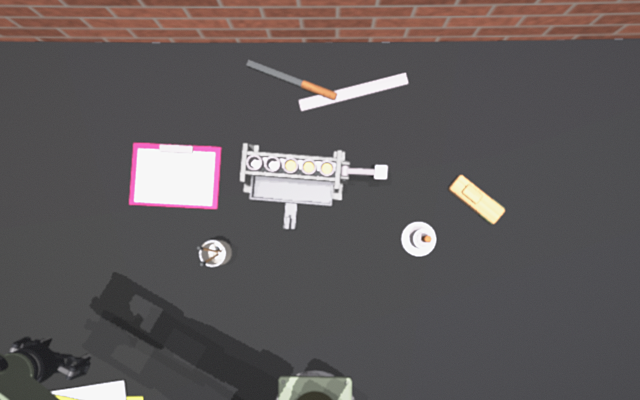

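View pics/side0.png

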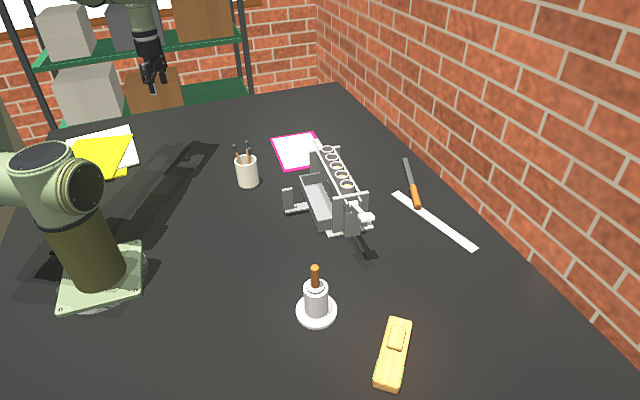

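Run:
```python
import cv2
a=cv2.imread('pics/top0.png');b=cv2.imread('pics/side0.png')
cv2.imwrite('pics/c1.png',cv2.resize(a[70:230,200:400],None,fx=4,fy=3.7,interpolation=cv2.INTER_CUBIC)[:600])
```

```text
(no output)
```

View pics/c1.png

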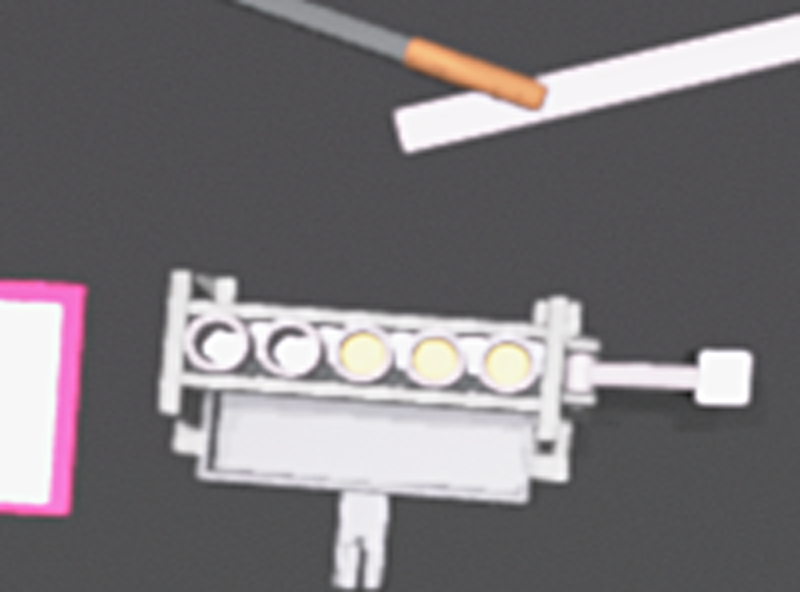

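```bash
cat >> h.py <<'E'
from scipy.spatial.transform import Rotation as Ro
def inc(target,yaw=None,s=None):
    """yaw: world angle of tool y axis (mod pi). prints shift in tool axes + spin"""
    s=s or bot.read_state();R=Ro.from_quat(s['tool_rot']).as_matrix()
    d=R.T@(np.array(target)-s['ee_pos'])
    cur=np.arctan2(R[1,1],R[0,1]); sp=0
    if yaw is not None:
        sp=-(yaw-cur); sp=(sp+np.pi/2)%np.pi-np.pi/2
    return np.round(d,4),round(sp,4)
E
python3 - <<'E'
from h import *
from scipy.optimize import least_squares
np.set_printoptions(precision=4,suppress=True)
obs=[(0,.6345,-.0338),(1,.6363,.0175),(2,.6416,.0591),(3,.643,.1024),(4,.6477,.1486),(0,.6345,-.0362),(1,.6352,.0152),(2,.6415,.0561),(3,.6532,.103),(4,.6418,.1483)]
f=lambda v:np.ravel([(v[0]+(i-2)*.045*np.sin(v[2])-x,v[1]+(i-2)*.045*np.cos(v[2])-y) for i,x,y in obs])
v=least_squares(f,[.64,.06,.06],loss='soft_l1',f_scale=.002).x;print(v)
p=cap('top');img=cv2.cvtColor(p['pixels'],cv2.COLOR_RGB2BGR)
q=cap('side');im2=cv2.cvtColor(q['pixels'],cv2.COLOR_RGB2BGR)
for k,(pp,im,x0,y0) in enumerate([(p,img,225,130),(q,im2,270,130)]):
    c=cv2.resize(im[y0:y0+120,x0:x0+160],None,fx=5,fy=5,interpolation=cv2.INTER_CUBIC)
    for i in range(5):
        m=np.array([v[0]+(i-2)*.045*np.sin(v[2]),v[1]+(i-2)*.045*np.cos(v[2]),.135])
        t=np.linspace(0,2*np.pi,40)
        u=proj(pp,m+.0195*np.c_[np.cos(t),np.sin(t),0*t])
        cv2.polylines(c,[((u-[x0,y0]+.5)*5).astype(int)],True,(0,0,255),1)
    cv2.imwrite('pics/ov%d.png'%k,c)
s=bot.read_state()
print(inc([.499,.0703,.15],np.pi/2-v[2],s))
E
```

```text
[0.6406 0.0581 0.0705]
(array([-0.4374, -0.3247,  0.0953]), np.float64(-0.3093))
```

View pics/ov0.png

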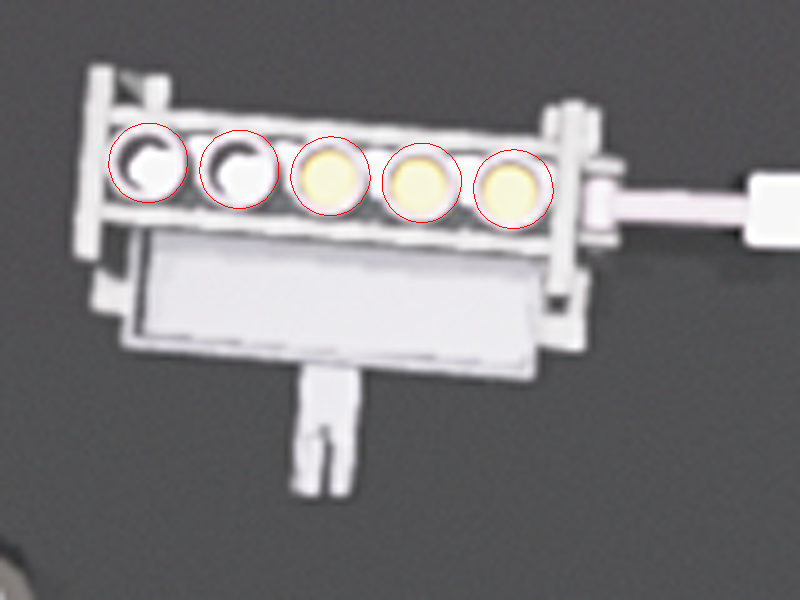

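View pics/ov1.png

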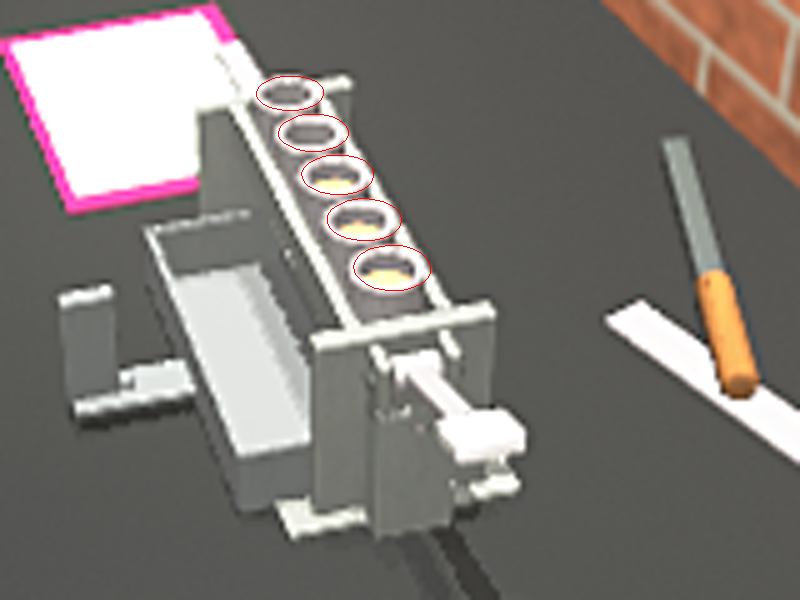

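>>> {"name": "arm_command", "arguments": {"increments": [[-0.04, -0.03, 0, -0.03], [-0.08, -0.06, 0, -0.06], [-0.12, -0.09, 0, -0.09], [-0.16, -0.12, 0, -0.12], [-0.2, -0.15, 0, -0.15], [-0.24, -0.18, 0, -0.18], [-0.28, -0.21, 0, -0.21], [-0.32, -0.24, 0, -0.24], [-0.36, -0.27, 0, -0.27], [-0.4, -0.3, 0, -0.309], [-0.4374, -0.3247, 0, -0.309], [-0.4374, -0.3247, 0, -0.309]], "gripper": 0.06}}

```text
t: 3.4
ee_pos: [0.5019, 0.0657, 0.2457]
tool_rot: [0.039, 0.999, -0.001, 0.001]
contact_force: [-0.7, 1.0, -0.1]
finger_gap: 0.06
```

Run:
```python
from h import *
s=bot.read_state();print(s['ee_pos'],s['contact_force'],s['finger_gap'])
print(inc([.4995,.0695,.066],np.pi/2-.0705,s))
```

```text
[0.50188172 0.06572403 0.24570702] [-0.73716639  1.02133382 -0.14525511] 0.05996919147209813
(array([0.0031, 0.0039, 0.1797]), np.float64(-0.0069))
```

>>> {"name": "arm_command", "arguments": {"increments": [[0.003, 0.004, 0.04, -0.007], [0.003, 0.004, 0.08, -0.007], [0.003, 0.004, 0.12, -0.007], [0.003, 0.004, 0.15, -0.007], [0.003, 0.004, 0.17, -0.007], [0.003, 0.004, 0.178, -0.007], [0.003, 0.004, 0.178, -0.007]]}}

```text
t: 4.1
ee_pos: [0.4952, 0.075, 0.0664]
tool_rot: [0.032, 0.999, 0.0, -0.001]
contact_force: [-0.1, 0.4, 0.6]
finger_gap: 0.06
```

>>> {"name": "arm_command", "arguments": {"increments": [[0, 0, 0, 0], [0, 0, 0, 0], [0, 0, 0, 0], [0, 0, 0, 0], [0, 0, 0, 0], [0, 0, 0, 0]], "gripper": 0.0, "force": 30}}

```text
t: 4.7
ee_pos: [0.4973, 0.0705, 0.0689]
tool_rot: [0.032, 0.999, -0.004, 0.001]
contact_force: [-2.0, -13.8, 4.4]
finger_gap: 0.0095
```

Run:
```python
from h import *
cap('side','s1.png');s=bot.read_state();print(s['ee_pos'],s['contact_force'],s['finger_gap'])
```

```text
[0.49735498 0.07047848 0.06890467] [ -2.41685843 -14.69415018   5.04095387] 0.009508737701418767
```

View pics/s1.png

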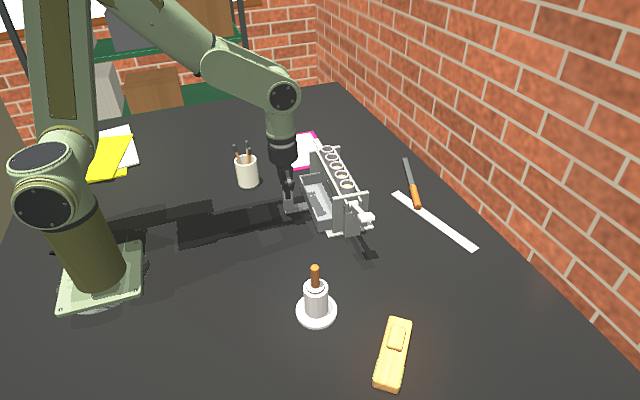

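>>> {"name": "arm_command", "arguments": {"increments": [[-0.005, -0.004, 0.002, 0], [-0.01, -0.004, 0.002, 0], [-0.015, -0.004, 0.002, 0], [-0.02, -0.004, 0.002, 0], [-0.025, -0.004, 0.002, 0], [-0.03, -0.004, 0.002, 0], [-0.034, -0.004, 0.002, 0], [-0.038, -0.004, 0.002, 0], [-0.038, -0.004, 0.002, 0]]}}

```text
t: 5.65
ee_pos: [0.5376, 0.0673, 0.0689]
tool_rot: [0.033, 0.999, -0.0, 0.004]
contact_force: [-0.1, -2.1, 9.5]
finger_gap: 0.0094
```

>>> {"name": "arm_command", "arguments": {"increments": [[-0.003, 0, -0.003, 0], [-0.006, 0, -0.003, 0], [-0.006, 0, -0.003, 0]]}}

```text
t: 5.95
ee_pos: [0.5384, 0.0672, 0.0689]
tool_rot: [0.032, 0.999, -0.0, -0.002]
contact_force: [-7.6, -2.3, 7.0]
finger_gap: 0.0095
```

Run:
```python
from h import *
p=cap('top','t2.png');s=bot.read_state();print(s['ee_pos'],s['contact_force'],s['finger_gap'])
im=cv2.imread('pics/t2.png');cv2.imwrite('pics/t2c.png',cv2.resize(im[130:250,225:385],None,fx=5,fy=5,interpolation=cv2.INTER_CUBIC))
```

```text
[0.53840102 0.06722872 0.06888797] [-7.29837507 -3.1267762   7.50999443] 0.00970114887402708
```

View pics/t2c.png

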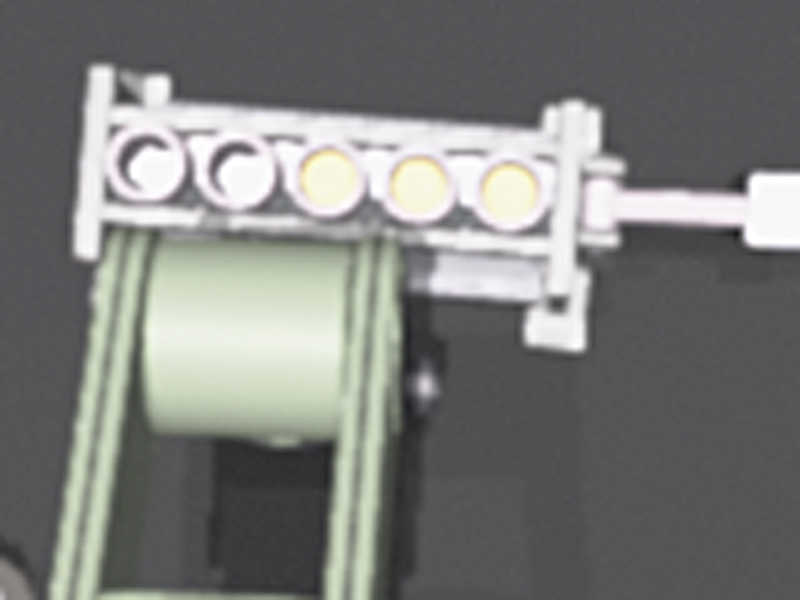

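>>> {"name": "arm_command", "arguments": {"increments": [[0, 0, 0, 0], [0, 0, 0, 0], [0, 0, 0, 0], [0, 0, -0.02, 0], [0, 0, -0.05, 0], [0, 0, -0.1, 0], [0, 0, -0.15, 0]], "gripper": 0.06}}

```text
t: 6.7
ee_pos: [0.5392, 0.0679, 0.2189]
tool_rot: [0.032, 0.999, 0.0, -0.001]
contact_force: [0.6, -0.1, -0.0]
finger_gap: 0.0601
```

Run:
```python
from h import *
for n in ['top','side']:
    p=cap(n,n+'3.png')
    for t in ['lever_pad','drawer_fin','drawer_in','holder_mouth','rod_grip']:
        r=bot.place_of(t,p)
        print(n,t,[(np.round(x['at'],4).tolist(),round(x['score'],2)) for x in r[:3]])
s=bot.read_state();print(s['ee_pos'],s['contact_force'],s['finger_gap'])
print(inc([.621,-.1575,.2],np.pi/2-.0705,s))
```

```text
top lever_pad [([0.6245, -0.1615, 0.1372], 0.65), ([0.642, 0.1006, 0.1338], 0.19)]
top drawer_fin [([0.6351, 0.0163, 0.0997], 0.69)]
top drawer_in [([0.645, 0.0601, 0.0097], 0.96)]
top holder_mouth [([0.4642, -0.2718, 0.0867], 0.73)]
top rod_grip [([0.4606, -0.2726, 0.1173], 0.49), ([0.6377, 0.0628, 0.1032], 0.27)]
side lever_pad [([0.6211, -0.1571, 0.1351], 0.76), ([0.638, 0.0598, 0.0071], 0.47)]
side drawer_fin [([0.5413, 0.0675, 0.0694], 0.6)]
side drawer_in [([0.6375, 0.0588, 0.0047], 0.78)]
side holder_mouth [([0.4572, -0.2739, 0.086], 0.92)]
side rod_grip [([0.4627, -0.2755, 0.1167], 0.76), ([0.6399, 0.0603, 0.0081], 0.64)]
[0.53935833 0.06770763 0.2169698 ] [0.57391782 0.00979711 0.695386  ] 0.06014839831470763
(array([-0.0959, -0.2195,  0.0168]), np.float64(0.0067))
```

View pics/side3.png

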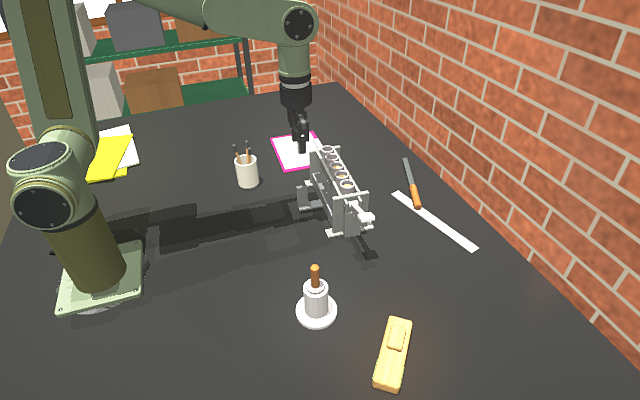

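>>> {"name": "arm_command", "arguments": {"increments": [[-0.016, -0.036, 0, 0.007], [-0.032, -0.073, 0, 0.007], [-0.048, -0.11, 0, 0.007], [-0.064, -0.146, 0, 0.007], [-0.08, -0.183, 0, 0.007], [-0.097, -0.22, 0, 0.007], [-0.097, -0.22, 0.017, 0.007], [-0.097, -0.22, 0.04, 0.007], [-0.097, -0.22, 0.04, 0.007]], "gripper": 0.0}}

```text
t: 8.2
ee_pos: [0.6199, -0.1576, 0.1735]
tool_rot: [0.036, 0.999, 0.002, -0.004]
contact_force: [0.4, 0.8, -0.9]
finger_gap: -0.0003
```

Run:
```python
from h import *
for n in ['side','top']:
    p=cap(n,n+'4.png')
    im=cv2.imread('pics/%s4.png'%n);x0,y0=(290,130) if n=='side' else (300,110)
    cv2.imwrite('pics/%s4c.png'%n,cv2.resize(im[y0:y0+120,x0:x0+160],None,fx=5,fy=5,interpolation=cv2.INTER_CUBIC))
s=bot.read_state();print(s['ee_pos'],s['contact_force'],s['finger_gap'])
print(inc([.6215,-.158,.1],np.pi/2-.0705,s))
```

```text
[ 0.62216858 -0.15774849  0.17736036] [ 0.62558513  0.40103792 -0.77989293] -0.00029251566657653423
(array([ 0.0005, -0.0004,  0.0774]), np.float64(-0.0002))
```

View pics/side4c.png

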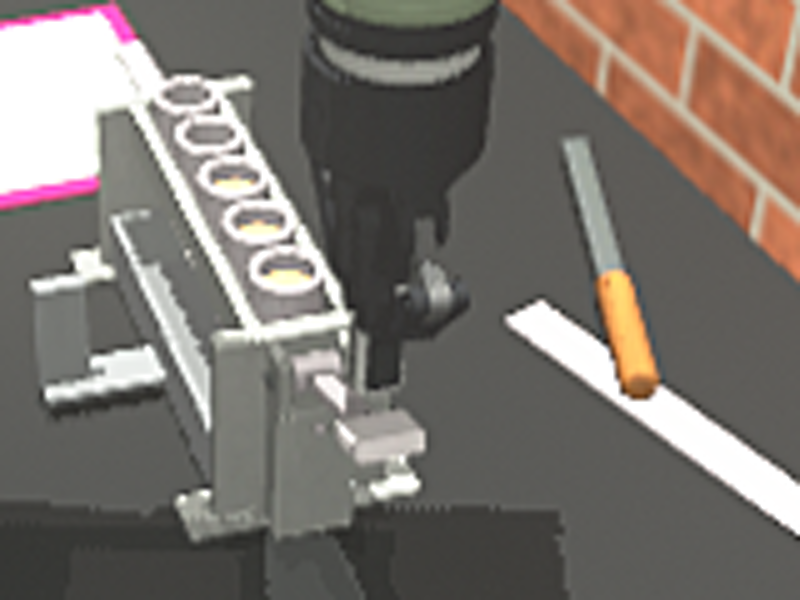

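>>> {"name": "arm_command", "arguments": {"increments": [[0, 0, 0.015, 0], [0, 0, 0.025, 0], [0, 0, 0.033, 0], [0, 0, 0.041, 0], [0, 0, 0.049, 0], [0, 0, 0.057, 0], [0, 0, 0.065, 0], [0, 0, 0.07, 0], [0, 0, 0.075, 0], [0, 0, 0.077, 0], [0, 0, 0.077, 0]]}}

```text
t: 9.4
ee_pos: [0.6234, -0.1583, 0.1047]
tool_rot: [0.035, 0.999, -0.0, 0.001]
contact_force: [-6.4, 0.3, 16.1]
finger_gap: -0.0001
```

>>> {"name": "arm_command", "arguments": {"increments": [[0, 0, 0.003, 0], [0, 0, 0.003, 0], [0, 0, -0.02, 0], [0, 0, -0.05, 0], [0, 0, -0.09, 0], [0, 0, -0.12, 0], [0, 0, -0.12, 0]]}}

```text
t: 10.1
ee_pos: [0.6258, -0.1585, 0.2269]
tool_rot: [0.035, 0.999, -0.001, 0.005]
contact_force: [0.5, -0.0, 0.5]
finger_gap: 0.0004
```

Run:
```python
from h import *
for n in ['side','top']:
    p=cap(n,n+'5.png')
    im=cv2.imread('pics/%s5.png'%n);x0,y0=(290,130) if n=='side' else (225,110)
    cv2.imwrite('pics/%s5c.png'%n,cv2.resize(im[y0:y0+120,x0:x0+160],None,fx=5,fy=5,interpolation=cv2.INTER_CUBIC))
    for t in ['lever_pad','holder_mouth','rod_grip','rod_collar']:
        r=bot.place_of(t,p)
        print(n,t,[(np.round(x['at'],4).tolist(),round(x['score'],2)) for x in r[:3]])
s=bot.read_state();print(s['ee_pos'],s['contact_force'],s['finger_gap'],s['qpos'])
```

```text
side lever_pad [([0.6201, -0.1671, 0.0975], 0.59), ([0.6374, 0.0117, 0.1315], 0.55)]
side holder_mouth [([0.4564, -0.2765, 0.086], 0.77), ([0.6198, -0.1667, 0.0962], 0.64), ([0.6337, -0.0345, 0.1318], 0.46)]
side rod_grip [([0.4622, -0.2719, 0.118], 0.9), ([0.4607, -0.2736, 0.0836], 0.44)]
side rod_collar [([0.4596, -0.2714, 0.084], 0.9)]
top lever_pad [([0.6215, -0.1657, 0.0935], 0.58), ([0.6289, -0.0311, 0.0996], 0.57)]
top holder_mouth [([0.465, -0.2707, 0.0809], 0.73)]
top rod_grip [([0.4606, -0.2723, 0.1195], 0.52)]
top rod_collar [([0.4631, -0.2759, 0.0828], 0.55), ([0.6225, -0.1653, 0.0981], 0.29)]
[ 0.62230708 -0.15782035  0.22011949] [ 0.50714289 -0.39802597 -0.01866145] -0.0002941800076386387 [-3.83080925e-01  3.67216455e-01  1.39037970e+00  8.32648200e-05
  1.38596925e+00 -1.88306905e+00]
```

View pics/side5c.png

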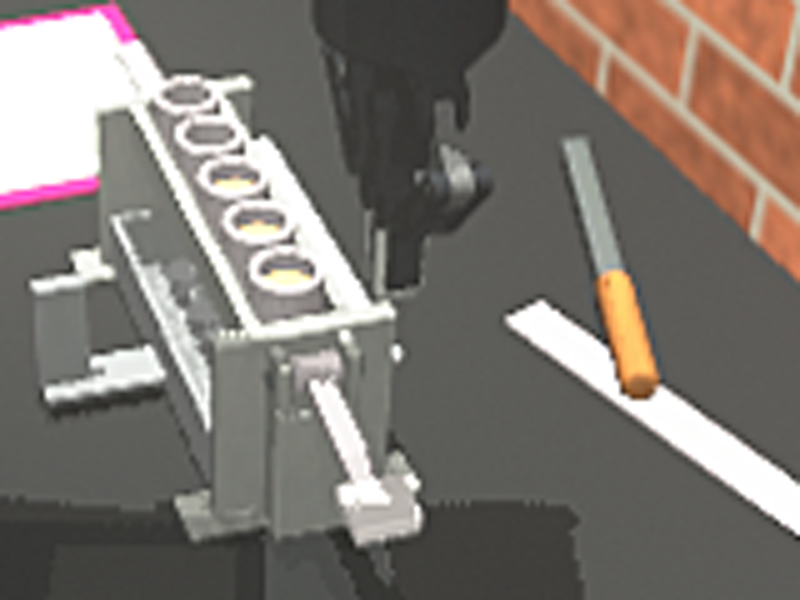

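View pics/top5c.png

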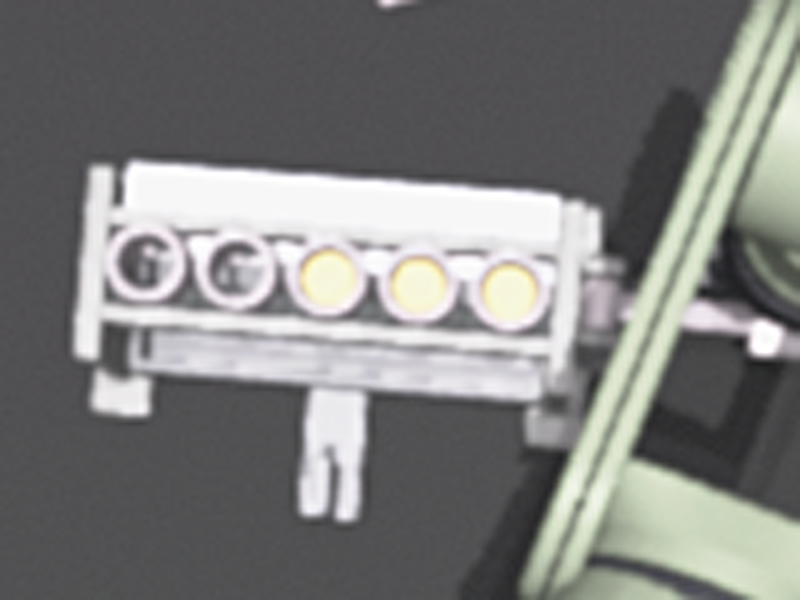

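Run:
```python
from h import *
s=bot.read_state();print(s['ee_pos'])
print(inc([.4617,-.273,.22],np.pi/2-.0705,s))
p=cap('side');im=cv2.cvtColor(p['pixels'],cv2.COLOR_RGB2BGR);q=cap('top');im2=cv2.cvtColor(q['pixels'],cv2.COLOR_RGB2BGR)
t=np.linspace(0,2*np.pi,40)
out=[]
for pp,m,x0,y0 in [(p,im,285,250),(q,im2,390,205)]:
    c=cv2.resize(m[y0:y0+70,x0:x0+70],None,fx=5.5,fy=5.5,interpolation=cv2.INTER_CUBIC)
    for r,z in [(.009,.146),(.019,.091),(.045,.0),(.026,.085)]:
        u=proj(pp,np.c_[.4617+r*np.cos(t),-.273+r*np.sin(t),z+0*t])
        cv2.polylines(c,[((u-[x0,y0]+.5)*5.5).astype(int)],True,(0,0,255),1)
    out.append(c)
cv2.imwrite('pics/rod.png',np.hstack(out))
```

```text
[ 0.62230708 -0.15782035  0.22011949]
(array([ 0.1521, -0.1263,  0.0003]), np.float64(-0.0003))
```

View pics/rod.png

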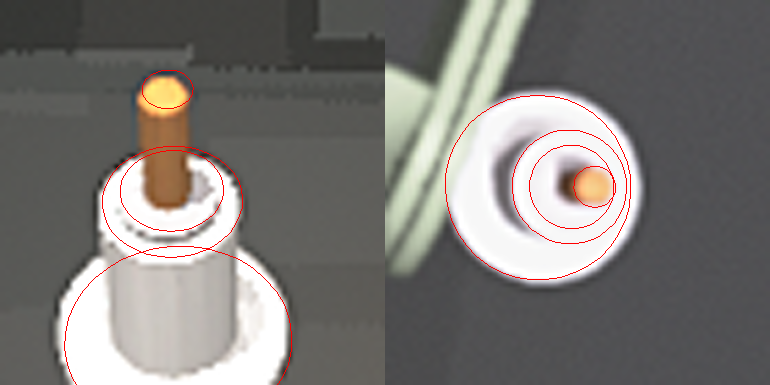

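>>> {"name": "arm_command", "arguments": {"increments": [[0.025, -0.021, -0.005, 0], [0.05, -0.042, -0.01, 0], [0.075, -0.063, -0.01, 0], [0.1, -0.084, -0.01, 0], [0.125, -0.105, -0.01, 0], [0.152, -0.126, -0.01, 0], [0.152, -0.126, 0, 0], [0.152, -0.126, 0, 0]], "gripper": 0.06}}

```text
t: 11.5
ee_pos: [0.4613, -0.2727, 0.22]
tool_rot: [0.036, 0.999, 0.001, -0.001]
contact_force: [-0.0, -1.0, 0.8]
finger_gap: 0.06
```

Run:
```python
from h import *
p=cap('side','s6.png')
for t in ['holder_mouth','rod_grip','rod_collar']:
    print(t,[(np.round(x['at'],4).tolist(),round(x['score'],2)) for x in bot.place_of(t,p)[:3]])
s=bot.read_state();print(s['ee_pos'],s['contact_force'],s['finger_gap'],s['qpos'])
print(inc([.4617,-.273,.1145],np.pi/2-.0705,s))
```

```text
holder_mouth [([0.6437, 0.147, 0.1355], 0.74), ([0.4549, -0.277, 0.089], 0.72)]
rod_grip [([0.464, -0.2739, 0.1203], 0.77), ([0.6308, 0.3875, 0.0012], 0.37)]
rod_collar [([0.4616, -0.2703, 0.0867], 0.73)]
[ 0.46314621 -0.27238865  0.22139371] [-0.28352563  0.34653136  0.22478283] 0.06012460548179252 [-6.92938674e-01  1.47712310e-01  1.66134008e+00  3.06595067e-04
  1.33224065e+00 -2.19445073e+00]
(array([ 0.0014, -0.0007,  0.1069]), np.float64(0.0011))
```

View pics/s6.png

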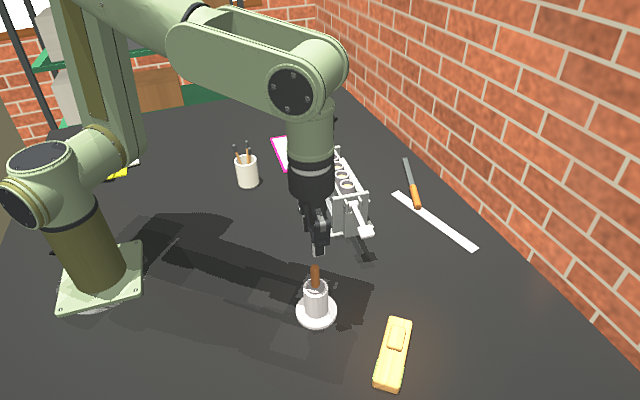

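>>> {"name": "arm_command", "arguments": {"increments": [[0.001, -0.001, 0.03, 0], [0.001, -0.001, 0.06, 0], [0.001, -0.001, 0.085, 0], [0.001, -0.001, 0.1, 0], [0.001, -0.001, 0.106, 0], [0.001, -0.001, 0.106, 0]]}}

```text
t: 12.3
ee_pos: [0.4614, -0.2732, 0.1146]
tool_rot: [0.035, 0.999, 0.0, -0.001]
contact_force: [0.6, 0.7, 0.1]
finger_gap: 0.0601
```

>>> {"name": "arm_command", "arguments": {"increments": [[0, 0, 0, 0], [0, 0, 0, 0], [0, 0, 0, 0], [0, 0, 0, 0], [0, 0, 0, 0], [0, 0, 0, 0]], "gripper": 0.0, "force": 60}}

```text
t: 12.9
ee_pos: [0.4621, -0.2745, 0.1167]
tool_rot: [0.035, 0.999, -0.001, 0.001]
contact_force: [0.1, 0.2, 4.6]
finger_gap: 0.0169
```

>>> {"name": "arm_command", "arguments": {"increments": [[0, 0, -0.02, 0], [0, 0, -0.05, 0], [0, 0, -0.09, 0], [0, 0, -0.13, 0], [0, 0, -0.15, 0], [0, 0, -0.15, 0], [0, 0, -0.15, 0]]}}

```text
t: 13.6
ee_pos: [0.4606, -0.2735, 0.2642]
tool_rot: [0.035, 0.999, 0.0, -0.001]
contact_force: [0.2, 0.5, -2.1]
finger_gap: 0.0166
```

Run:
```python
from h import *
for n in ['side','top']:
    p=cap(n,n+'7.png')
    for t in ['holder_mouth','rod_grip','rod_collar','rod']:
        print(n,t,[(np.round(x['at'],4).tolist(),round(x['score'],2)) for x in bot.place_of(t,p)[:3]])
s=bot.read_state();print(s['ee_pos'],s['contact_force'],s['finger_gap'],s['qpos'])
print(proj(p,[s['ee_pos']]))
for i in range(3):
    c=(i-2)*.045;print(i,inc([.6406+c*.0705,.0581+c*.9975,s['ee_pos'][2]],np.pi/2-.0705,s))
```

```text
side holder_mouth [([0.4552, -0.2741, 0.0885], 0.64)]
side rod_grip [([0.4619, -0.2765, 0.2651], 0.82), ([0.4218, 0.258, 0.0021], 0.5), ([0.6378, 0.0627, 0.0081], 0.49)]
side rod_collar [([0.4597, -0.2726, 0.2338], 0.94)]
side rod [([0.4568, -0.2745, 0.1548], 0.63)]
top holder_mouth [([0.4592, -0.2717, 0.0865], 0.74)]
top rod_grip []
top rod_collar [([0.6321, 0.3851, -0.0012], 0.61), ([0.6418, 0.0599, 0.1353], 0.52)]
top rod []
[ 0.46104418 -0.27381434  0.26488037] [ 0.45995825 -0.16781794 -1.40295162] 0.016321589898488666 [-6.97351631e-01  1.09420642e-01  1.61220082e+00 -4.45202363e-05
  1.42071383e+00 -2.19739858e+00]
[[438.47440642 238.66657609]]
0 (array([-0.1557,  0.2538,  0.    ]), np.float64(-0.0002))
1 (array([-0.1557,  0.2988,  0.    ]), np.float64(-0.0002))
2 (array([-0.1556,  0.3438,  0.    ]), np.float64(-0.0002))
```

View pics/side7.png

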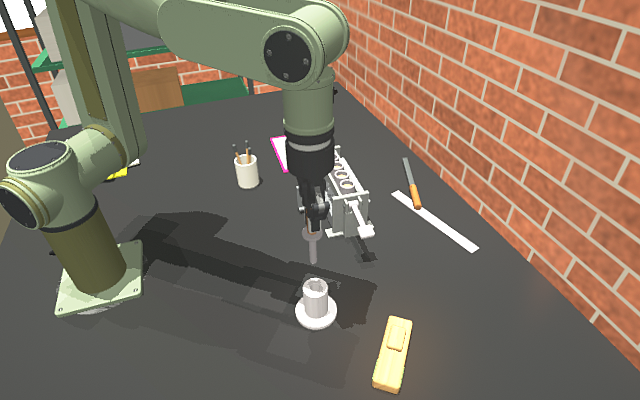

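>>> {"name": "arm_command", "arguments": {"increments": [[-0.015, 0.025, 0, 0], [-0.035, 0.057, 0, 0], [-0.058, 0.095, 0, 0], [-0.08, 0.132, 0, 0], [-0.104, 0.17, 0, 0], [-0.125, 0.205, 0, 0], [-0.143, 0.235, 0, 0], [-0.154, 0.25, 0, 0], [-0.156, 0.254, 0, 0], [-0.156, 0.254, 0, 0], [-0.156, 0.254, 0, 0]]}}

```text
t: 15.2
ee_pos: [0.6341, -0.033, 0.2652]
tool_rot: [0.036, 0.999, -0.0, -0.0]
contact_force: [0.4, -0.8, -1.5]
finger_gap: 0.0165
```

```bash
cat > chk.py <<'E'
from h import *
import sys
k=sys.argv[1];i=int(sys.argv[2])
s=bot.read_state()
c=(i-2)*.045;m=np.array([.6406+c*.0705,.0581+c*.9975])
out=[]
for n,x0,y0 in [('side',300,100),('top',265,90)]:
    p=cap(n);im=cv2.cvtColor(p['pixels'],cv2.COLOR_RGB2BGR)
    f=4 ; im=cv2.resize(im[y0:y0+130,x0:x0+98],None,fx=f,fy=f,interpolation=cv2.INTER_CUBIC)
    tipz=s['ee_pos'][2]-.1055
    for z,col in [(tipz,(0,0,255)),(.135,(0,255,0))]:
        u=proj(p,[[m[0],m[1],z]])[0];u=((u-[x0,y0]+.5)*f).astype(int)
        cv2.drawMarker(im,tuple(int(a) for a in u),col,cv2.MARKER_CROSS,12,1)
    out.append(im)
    for t in ['rod','rod_collar']:
        print(n,t,[(np.round(x['at'],4).tolist(),round(x['score'],2)) for x in bot.place_of(t,p)[:2]])
cv2.imwrite('pics/chk%s.png'%k,np.hstack(out))
s=bot.read_state();print(s['ee_pos'],s['contact_force'],s['finger_gap'])
print(inc([m[0],m[1],s['ee_pos'][2]],np.pi/2-.0705,s), m)
E
python3 chk.py a 0
```

```text
side rod [([0.6302, -0.0307, 0.1575], 0.8)]
side rod_collar [([0.6337, -0.0326, 0.2339], 0.71)]
top rod []
top rod_collar []
[ 0.63445286 -0.03240693  0.2654652 ] [-0.08004987  0.01583153 -1.27883728] 0.017035093218623922
(array([ 0.0003,  0.0007, -0.    ]), np.float64(-0.0015)) [ 0.634255 -0.031675]
```

View pics/chka.png

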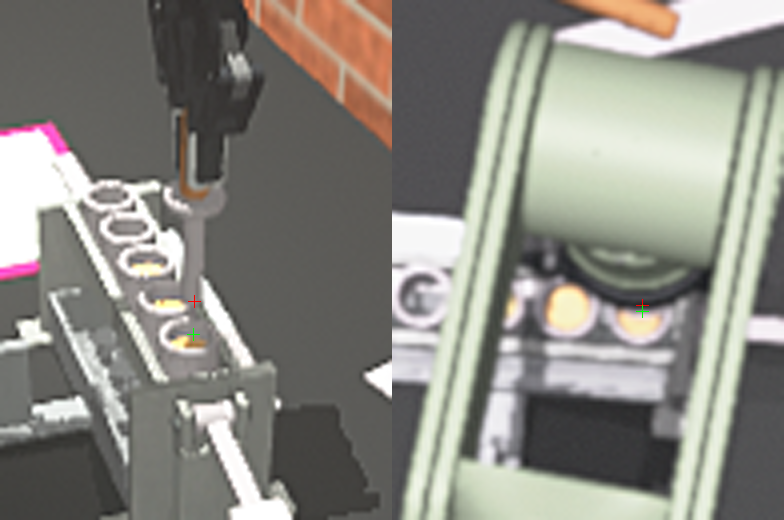

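>>> {"name": "arm_command", "arguments": {"increments": [[-0.002, 0.001, 0.01, 0], [-0.002, 0.001, 0.02, 0], [-0.002, 0.001, 0.03, 0], [-0.002, 0.001, 0.036, 0], [-0.002, 0.001, 0.042, 0], [-0.002, 0.001, 0.048, 0], [-0.002, 0.001, 0.054, 0]]}}

```text
t: 16.2
ee_pos: [0.6366, -0.0306, 0.2113]
tool_rot: [0.035, 0.999, 0.0, -0.0]
contact_force: [-4.5, -0.3, 10.1]
finger_gap: 0.0165
```

>>> {"name": "arm_command", "arguments": {"increments": [[0, 0, 0.006, 0], [0, 0, 0.012, 0], [0, 0, 0.018, 0], [0, 0, 0.024, 0], [0, 0, 0.03, 0], [0, 0, 0.035, 0], [0, 0, 0.04, 0], [0, 0, 0.04, 0]]}}

```text
t: 17.0
ee_pos: [0.637, -0.0308, 0.1692]
tool_rot: [0.035, 0.999, 0.0, 0.0]
contact_force: [5.7, -1.3, -2.4]
finger_gap: 0.0168
```

```bash
python3 chk.py b 0
```

```text
side rod []
side rod_collar [([0.6336, -0.0291, 0.1398], 0.57)]
top rod [([0.6204, -0.0263, 0.0682], 0.46)]
top rod_collar [([0.6455, 0.1503, 0.1341], 0.59), ([0.6333, -0.031, 0.1388], 0.36)]
[ 0.63698228 -0.03081072  0.16927318] [ 4.92331002 -1.17228289 -4.56501754] 0.01663144730487628
(array([ 0.0027, -0.0011,  0.    ]), np.float64(-0.0005)) [ 0.634255 -0.031675]
```

View pics/chkb.png

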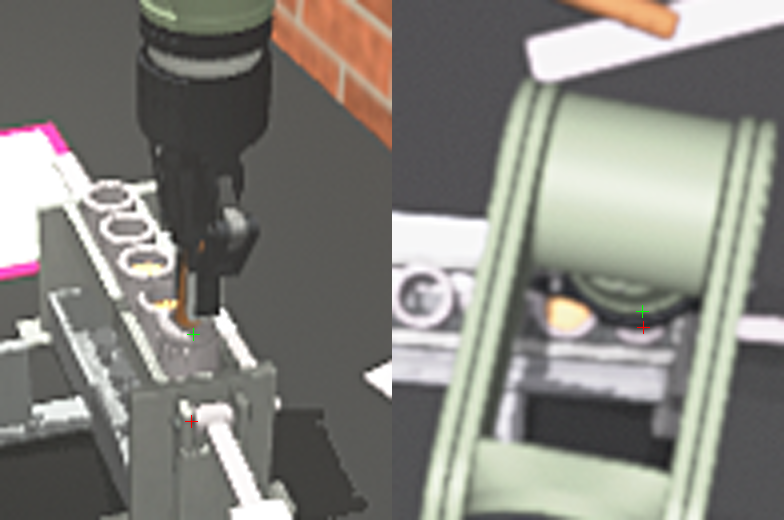

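>>> {"name": "arm_command", "arguments": {"increments": [[0, 0, -0.01, 0], [0, 0, -0.03, 0], [0, 0, -0.05, 0], [0, 0, -0.07, 0], [0, 0, -0.09, 0], [0, 0, -0.096, 0], [0, 0, -0.096, 0]]}}

```text
t: 18.0
ee_pos: [0.6363, -0.0307, 0.2674]
tool_rot: [0.035, 0.999, -0.0, -0.001]
contact_force: [0.2, 0.8, -1.8]
finger_gap: 0.0166
```

```bash
python3 chk.py c 0
```

```text
side rod [([0.6225, -0.0338, 0.1635], 0.74)]
side rod_collar [([0.629, -0.0313, 0.2375], 0.81)]
top rod [([0.6194, -0.0261, 0.1628], 0.63), ([0.5649, -0.4223, 0.0018], 0.55)]
top rod_collar [([0.632, -0.0285, 0.2328], 0.5)]
[ 0.63599338 -0.03056156  0.26564061] [ 0.15188342  0.22718026 -1.59004765] 0.016550062027207026
(array([ 0.0017, -0.0012,  0.    ]), np.float64(-0.0003)) [ 0.634255 -0.031675]
```

View pics/chkc.png

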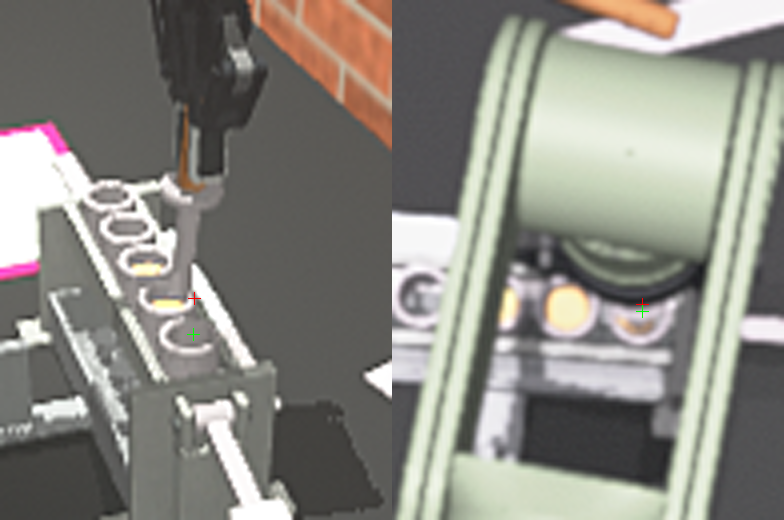

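>>> {"name": "arm_command", "arguments": {"increments": [[-0.006, 0, 0, 0], [-0.0125, 0, 0.005, 0], [-0.0125, 0, 0.02, 0], [-0.0125, 0, 0.035, 0], [-0.0125, 0, 0.05, 0], [-0.0125, 0, 0.062, 0], [-0.0125, 0, 0.068, 0], [-0.0125, 0, 0.068, 0]], "force": 30}}

```text
t: 19.1
ee_pos: [0.6483, -0.0314, 0.1974]
tool_rot: [0.035, 0.999, 0.0, -0.002]
contact_force: [0.2, 0.2, -2.0]
finger_gap: 0.0166
```

>>> {"name": "arm_command", "arguments": {"increments": [[0.003, 0, 0, 0], [0.006, 0, 0, 0], [0.009, 0, 0, 0], [0.012, 0, 0, 0], [0.015, 0, 0, 0], [0.018, 0, 0, 0], [0.021, 0, 0, 0], [0.021, 0, 0, 0]]}}

```text
t: 19.9
ee_pos: [0.6293, -0.0303, 0.2006]
tool_rot: [0.035, 0.999, -0.0, 0.002]
contact_force: [3.8, -0.3, 0.9]
finger_gap: 0.0164
```

```bash
python3 chk.py d 0
```

```text
side rod [([0.6209, -0.0311, 0.092], 0.49), ([0.6462, 0.1034, 0.1352], 0.18)]
side rod_collar [([0.6295, -0.0304, 0.17], 0.71), ([0.4172, 0.2589, 0.0018], 0.27)]
top rod [([0.6347, -0.0326, 0.1363], 0.38)]
top rod_collar [([0.6384, 0.0599, 0.1331], 0.23)]
[ 0.62920302 -0.03028762  0.19999665] [ 4.16910573 -0.43038056  1.08156322] 0.016451908914071334
(array([-0.0051, -0.001 ,  0.    ]), np.float64(-0.0003)) [ 0.634255 -0.031675]
```

View pics/chkd.png

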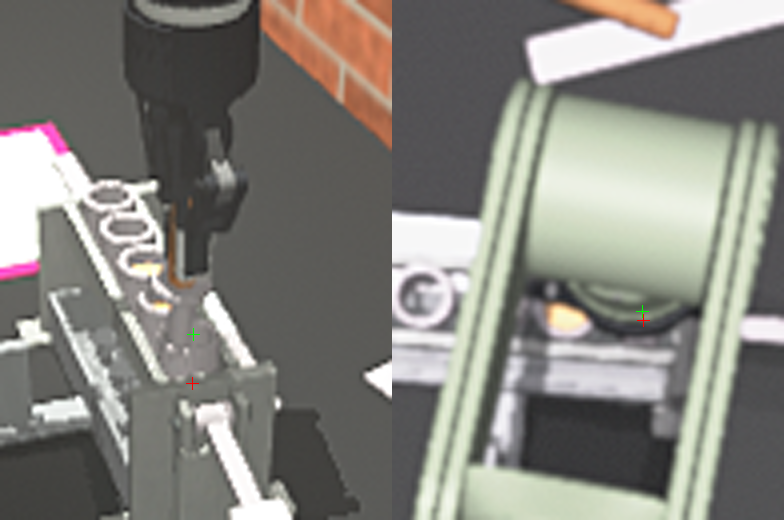

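>>> {"name": "arm_command", "arguments": {"increments": [[0.002, 0, 0, 0], [0.004, 0, 0, 0], [0.004, 0, 0, 0], [0.004, 0, 0, 0]]}}

```text
t: 20.6
ee_pos: [0.6251, -0.03, 0.1999]
tool_rot: [0.035, 0.999, -0.0, 0.001]
contact_force: [5.3, -0.2, 2.4]
finger_gap: 0.0168
```

>>> {"name": "arm_command", "arguments": {"increments": [[-0.004, 0, 0, 0], [-0.008, 0, 0, 0], [-0.01, 0, 0, 0], [-0.01, 0, -0.02, 0], [-0.01, 0, -0.05, 0], [-0.01, 0, -0.068, 0], [-0.01, 0, -0.068, 0], [-0.01, 0, -0.068, 0]], "force": 120}}

```text
t: 21.4
ee_pos: [0.6336, -0.0304, 0.2663]
tool_rot: [0.035, 0.999, 0.0, -0.001]
contact_force: [0.0, 0.0, -1.4]
finger_gap: 0.0154
```

```bash
python3 chk.py e 0
```

```text
side rod [([0.6306, -0.0294, 0.1587], 0.64), ([0.6393, 0.0561, 0.1316], 0.34)]
side rod_collar [([0.6345, -0.028, 0.2409], 0.71)]
top rod [([0.6451, 0.0605, 0.0091], 0.43)]
top rod_collar []
[ 0.63359313 -0.03040157  0.26572049] [ 0.11142783  0.1306716  -0.94778886] 0.015966831346577254
(array([-0.0008, -0.0012, -0.    ]), np.float64(-0.0003)) [ 0.634255 -0.031675]
```

View pics/chke.png

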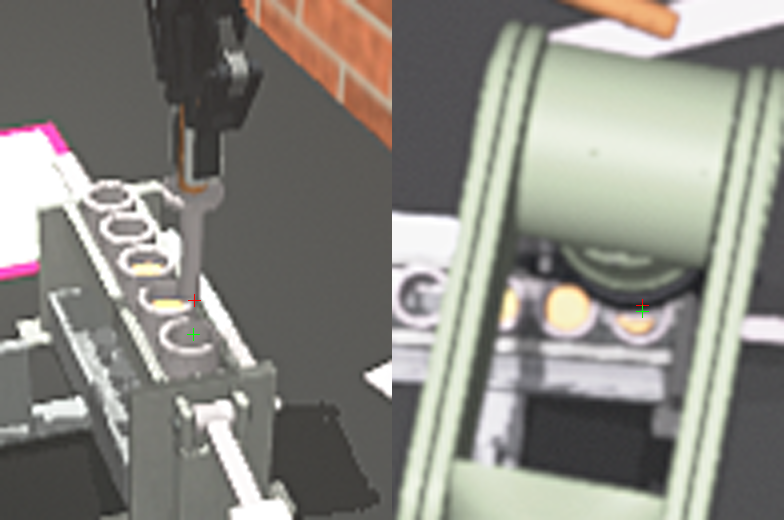

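>>> {"name": "arm_command", "arguments": {"increments": [[-0.001, 0.02, 0, 0], [-0.0015, 0.04, 0, 0], [-0.0015, 0.044, 0, 0], [-0.0015, 0.044, 0.01, 0], [-0.0015, 0.044, 0.025, 0], [-0.0015, 0.044, 0.034, 0], [-0.0015, 0.044, 0.04, 0], [-0.0015, 0.044, 0.045, 0], [-0.0015, 0.044, 0.05, 0], [-0.0015, 0.044, 0.055, 0], [-0.0015, 0.044, 0.06, 0], [-0.0015, 0.044, 0.065, 0]]}}

```text
t: 22.9
ee_pos: [0.638, 0.0129, 0.2058]
tool_rot: [0.035, 0.999, -0.001, -0.001]
contact_force: [-10.6, -1.7, 28.4]
finger_gap: 0.0156
```

>>> {"name": "arm_command", "arguments": {"increments": [[0, 0, 0.005, 0], [0, 0, 0.01, 0], [0, 0, 0.015, 0], [0, 0, 0.02, 0], [0, 0, 0.025, 0], [0, 0, 0.029, 0], [0, 0, 0.029, 0]]}}

```text
t: 23.6
ee_pos: [0.6402, 0.0134, 0.1718]
tool_rot: [0.035, 0.999, 0.0, 0.002]
contact_force: [6.4, 0.0, -3.8]
finger_gap: 0.0154
```

>>> {"name": "arm_command", "arguments": {"increments": [[0, 0, -0.02, 0], [0, 0, -0.05, 0], [0, 0, -0.08, 0], [0, 0, -0.095, 0], [0, 0, -0.095, 0], [0, 0, -0.095, 0]]}}

```text
t: 24.2
ee_pos: [0.6378, 0.0134, 0.2661]
tool_rot: [0.035, 0.999, 0.0, -0.002]
contact_force: [-0.3, 0.1, -1.7]
finger_gap: 0.0154
```

```bash
python3 chk.py f 1
```

```text
side rod [([0.6237, 0.0134, 0.1589], 0.77)]
side rod_collar [([0.633, 0.0178, 0.2352], 0.58)]
top rod [([0.6386, 0.0588, 0.0974], 0.62), ([0.6257, 0.0157, 0.1618], 0.42)]
top rod_collar [([0.6449, 0.0602, 0.0089], 0.45), ([0.6349, 0.013, 0.2349], 0.42)]
[0.63826236 0.0133257  0.26672048] [ 0.45153256  0.44147011 -1.06802992] 0.015374471471922044
(array([ 0.0008, -0.0002,  0.    ]), np.float64(-0.0003)) [0.6374275 0.0132125]
```

View pics/chkf.png

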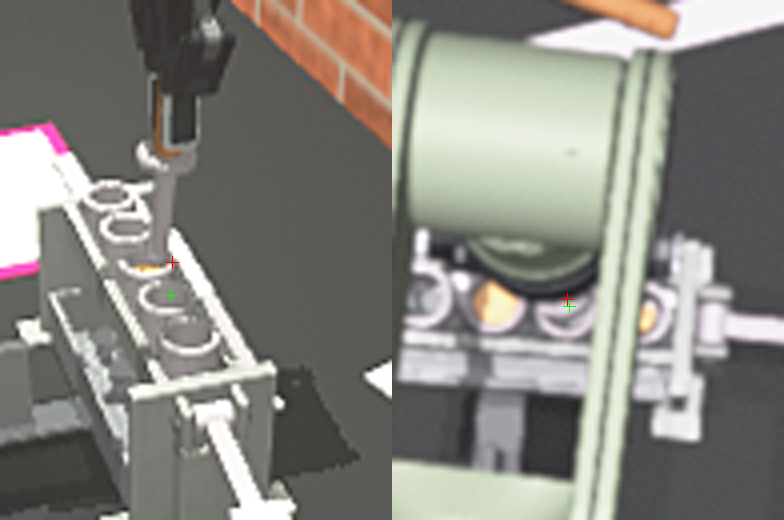

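>>> {"name": "arm_command", "arguments": {"increments": [[-0.006, 0, 0, 0], [-0.012, 0, 0.005, 0], [-0.012, 0, 0.02, 0], [-0.012, 0, 0.035, 0], [-0.012, 0, 0.05, 0], [-0.012, 0, 0.062, 0], [-0.012, 0, 0.068, 0], [-0.012, 0, 0.068, 0]], "force": 30}}

```text
t: 25.3
ee_pos: [0.6499, 0.0125, 0.1984]
tool_rot: [0.035, 0.999, 0.0, -0.002]
contact_force: [-0.6, -0.5, -1.1]
finger_gap: 0.0156
```

>>> {"name": "arm_command", "arguments": {"increments": [[0.003, 0, 0, 0], [0.006, 0, 0, 0], [0.009, 0, 0, 0], [0.012, 0, 0, 0], [0.015, 0, 0, 0], [0.018, 0, 0, 0], [0.021, 0, 0, 0], [0.024, 0, 0, 0], [0.027, 0, 0, 0], [0.0275, 0, 0, 0], [0.0275, 0, 0, 0]]}}

```text
t: 26.4
ee_pos: [0.6273, 0.014, 0.2016]
tool_rot: [0.036, 0.999, -0.0, 0.005]
contact_force: [10.3, 0.6, -5.1]
finger_gap: 0.0151
```

>>> {"name": "arm_command", "arguments": {"increments": [[-0.004, 0, 0, 0], [-0.008, 0, 0, 0], [-0.0145, 0, 0, 0], [-0.0145, 0, -0.02, 0], [-0.0145, 0, -0.05, 0], [-0.0145, 0, -0.068, 0], [-0.0145, 0, -0.068, 0], [-0.0145, 0, -0.068, 0]], "force": 120}}

```text
t: 27.2
ee_pos: [0.6376, 0.0134, 0.2677]
tool_rot: [0.035, 0.999, 0.0, -0.001]
contact_force: [0.4, -0.2, -2.5]
finger_gap: 0.0158
```

```bash
python3 chk.py g 1
```

```text
side rod [([0.622, -0.1643, 0.0923], 0.69)]
side rod_collar [([0.6357, 0.0151, 0.2386], 0.72)]
top rod [([0.6322, 0.0134, 0.1622], 0.51)]
top rod_collar [([0.6381, 0.0106, 0.2339], 0.61), ([0.6473, 0.1511, 0.1333], 0.59)]
[0.63722459 0.01337602 0.26671771] [-0.12815297  0.24328384 -1.55372869] 0.01539737777989943
(array([-0.0002, -0.0001, -0.    ]), np.float64(-0.0003)) [0.6374275 0.0132125]
```

View pics/chkg.png

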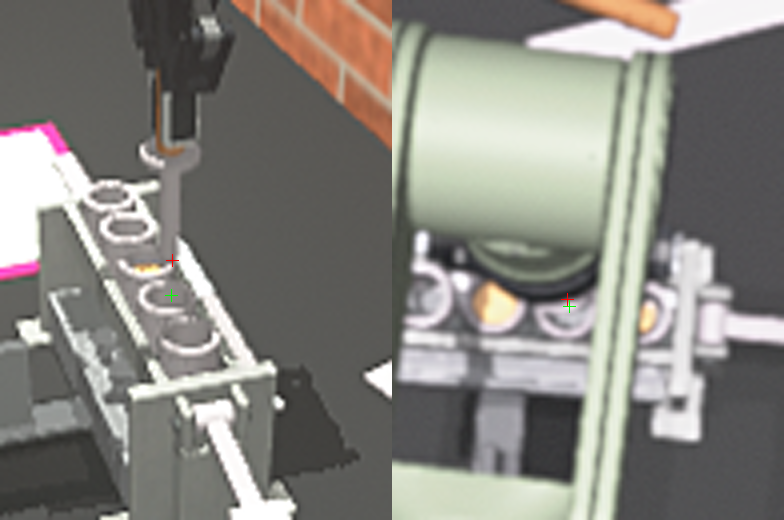

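>>> {"name": "arm_command", "arguments": {"increments": [[-0.001, 0.02, 0, 0], [-0.0025, 0.04, 0, 0], [-0.0025, 0.045, 0, 0], [-0.0025, 0.045, 0.01, 0], [-0.0025, 0.045, 0.025, 0], [-0.0025, 0.045, 0.034, 0], [-0.0025, 0.045, 0.039, 0], [-0.0025, 0.045, 0.044, 0], [-0.0025, 0.045, 0.048, 0], [-0.0025, 0.045, 0.052, 0], [-0.0025, 0.045, 0.056, 0], [-0.0025, 0.045, 0.06, 0]]}}

```text
t: 28.7
ee_pos: [0.6433, 0.058, 0.2086]
tool_rot: [0.035, 0.999, 0.0, -0.0]
contact_force: [-3.6, -0.3, 8.0]
finger_gap: 0.0151
```

>>> {"name": "arm_command", "arguments": {"increments": [[0, 0, 0.005, 0], [0, 0, 0.01, 0], [0, 0, 0.015, 0], [0, 0, 0.02, 0], [0, 0, 0.025, 0], [0, 0, 0.03, 0], [0, 0, 0.034, 0], [0, 0, 0.034, 0]]}}

```text
t: 29.5
ee_pos: [0.6429, 0.0581, 0.173]
tool_rot: [0.035, 0.999, 0.0, -0.001]
contact_force: [0.6, -0.3, -0.9]
finger_gap: 0.0154
```

>>> {"name": "arm_command", "arguments": {"increments": [[0, 0, -0.02, 0], [0, 0, -0.05, 0], [0, 0, -0.08, 0], [0, 0, -0.095, 0], [0, 0, -0.095, 0], [0, 0, -0.095, 0]]}}

```text
t: 30.1
ee_pos: [0.6432, 0.0581, 0.2684]
tool_rot: [0.035, 0.999, 0.0, -0.001]
contact_force: [0.4, 0.1, -1.0]
finger_gap: 0.0157
```

```bash
python3 chk.py h 2
```

```text
side rod [([0.6404, 0.0595, 0.1611], 0.67), ([0.6414, 0.1459, 0.133], 0.35)]
side rod_collar [([0.6419, 0.0587, 0.2388], 0.66), ([0.6495, 0.1033, 0.1331], 0.25)]
top rod []
top rod_collar []
[0.64296004 0.05805606 0.26764999] [ 0.01526036 -0.02527504 -1.2335886 ] 0.015353945639825837
(array([ 0.0024, -0.0001,  0.    ]), np.float64(-0.0003)) [0.6406 0.0581]
```

View pics/chkh.png

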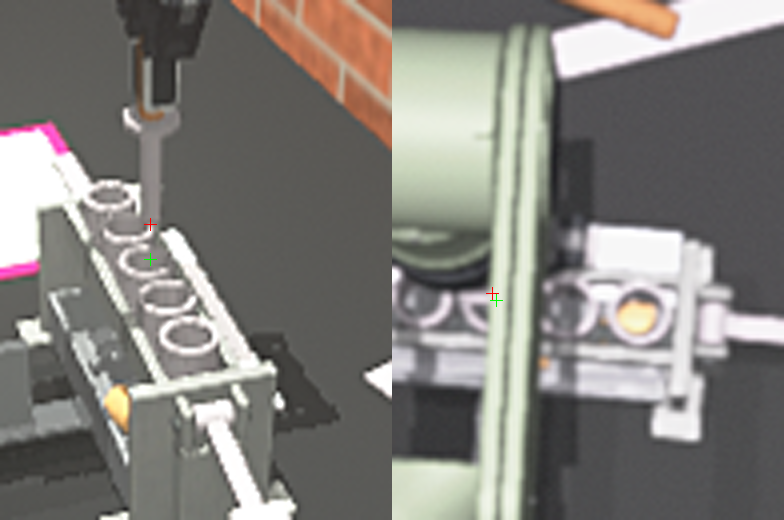

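Run:
```python
from h import *
for n in ['side','top']:
    p=cap(n,n+'8.png')
    for t in ['holder_mouth','plug0']:
        print(n,t,[(np.round(x['at'],4).tolist(),round(x['score'],2)) for x in bot.place_of(t,p)[:4]])
a=cv2.imread('pics/side8.png');cv2.imwrite('pics/c8.png',cv2.resize(a[140:260,270:430],None,fx=5,fy=5,interpolation=cv2.INTER_CUBIC))
```

```text
side holder_mouth [([0.4554, -0.2743, 0.0872], 0.83)]
side plug0 [([0.6175, 0.0585, 0.0196], 0.61)]
top holder_mouth [([0.4625, -0.2718, 0.086], 0.62)]
top plug0 [([0.6453, -0.0276, 0.0076], 0.47)]
```

View pics/side8.png

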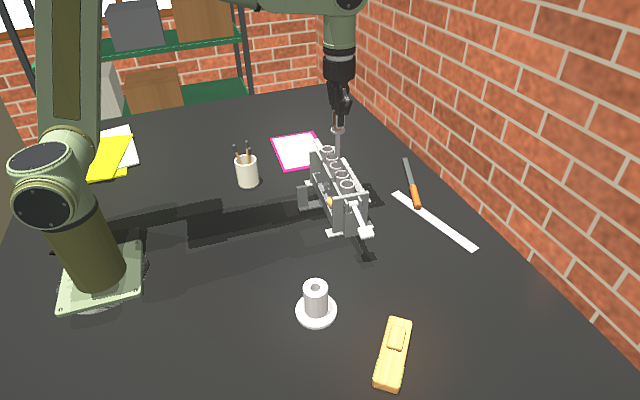

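View pics/c8.png

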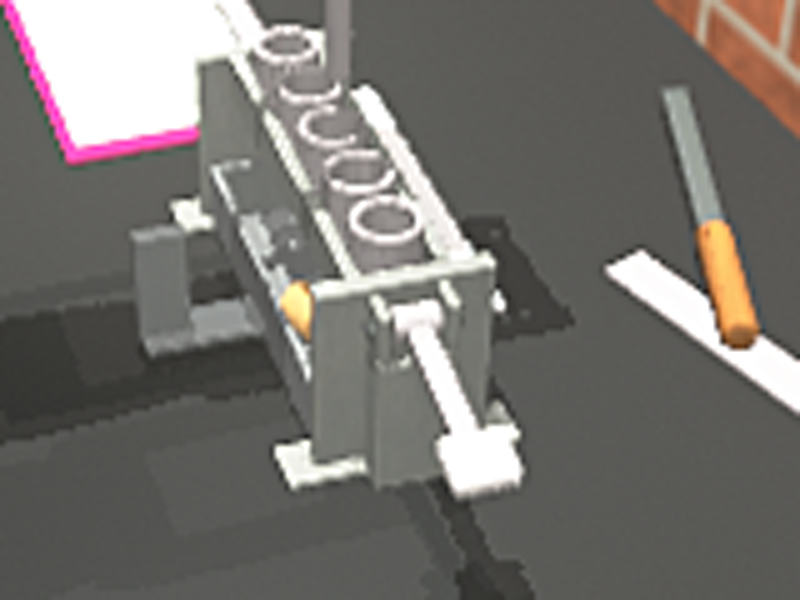

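View pics/top8.png

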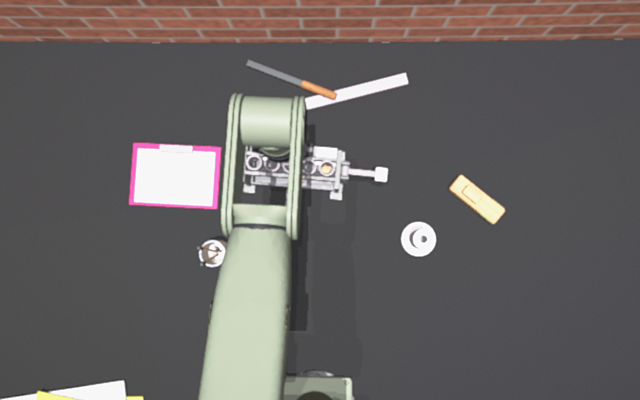

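```bash
cat > hold.py <<'E'
from h import *
import sys
hx,hy=float(sys.argv[1]),float(sys.argv[2])
t=np.linspace(0,2*np.pi,60);out=[]
for n in ['side','top']:
    pp=cap(n);m=cv2.cvtColor(pp['pixels'],cv2.COLOR_RGB2BGR)
    u0=proj(pp,[[hx,hy,.04]])[0].astype(int);x0,y0=u0-30
    f=6.5
    c=cv2.resize(m[y0:y0+60,x0:x0+60],None,fx=f,fy=f,interpolation=cv2.INTER_CUBIC)
    for r,z in [(.045,.0),(.026,.085),(.01,.085)]:
        u=proj(pp,np.c_[hx+r*np.cos(t),hy+r*np.sin(t),z+0*t])
        cv2.polylines(c,[((u-[x0,y0]+.5)*f).astype(int)],True,(0,0,255),1)
    out.append(c)
    for q in ['holder_mouth']:
        print(n,q,[(np.round(x['at'],4).tolist(),round(x['score'],2)) for x in bot.place_of(q,pp)[:2]])
cv2.imwrite('pics/'+sys.argv[3],np.hstack(out))
s=bot.read_state();print(s['t'])
E
python3 hold.py .4605 -.273 hold1.png
```

```text
side holder_mouth []
top holder_mouth [([0.4611, -0.269, 0.086], 0.82)]
30.9
```

View pics/hold1.png

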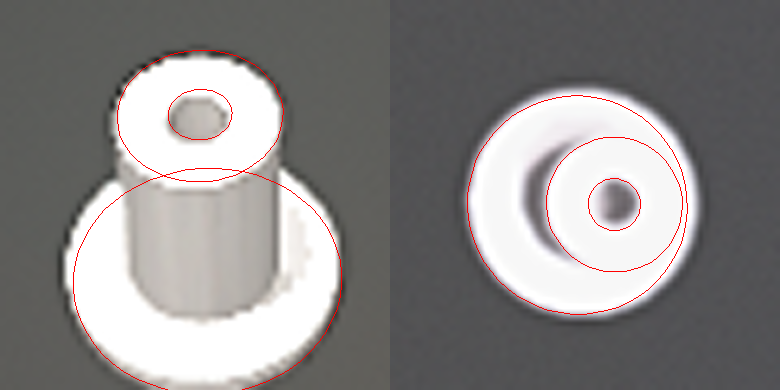

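Run:
```python
from h import *
s=bot.read_state();print(inc([.4625,-.2735,.266],np.pi/2-.0705,s))
```

```text
(array([ 0.1573, -0.3435,  0.0034]), np.float64(-0.0003))
```

>>> {"name": "arm_command", "arguments": {"increments": [[0.01, -0.025, 0, 0], [0.025, -0.057, 0, 0], [0.042, -0.093, 0, 0], [0.06, -0.13, 0, 0], [0.078, -0.17, 0, 0], [0.096, -0.21, 0, 0], [0.115, -0.25, 0, 0], [0.132, -0.288, 0, 0], [0.146, -0.319, 0, 0], [0.154, -0.336, 0, 0], [0.157, -0.343, 0.003, 0], [0.157, -0.343, 0.003, 0]]}}

```text
t: 32.1
ee_pos: [0.4622, -0.2734, 0.2659]
tool_rot: [0.036, 0.999, 0.0, -0.0]
contact_force: [0.1, 0.4, -1.0]
finger_gap: 0.0158
```

```bash
cat > ali.py <<'E'
from h import *
import sys
hx,hy=float(sys.argv[1]),float(sys.argv[2])
s=bot.read_state();tz=s['ee_pos'][2]-.1058
t=np.linspace(0,2*np.pi,60)
pp=cap('side');m=cv2.cvtColor(pp['pixels'],cv2.COLOR_RGB2BGR)
u0=proj(pp,[[hx,hy,.13]])[0].astype(int);x0,y0=u0-[35,50];f=6
c=cv2.resize(m[y0:y0+100,x0:x0+70],None,fx=f,fy=f,interpolation=cv2.INTER_CUBIC)
for r,z in [(.026,.085),(.01,.085)]:
    u=proj(pp,np.c_[hx+r*np.cos(t),hy+r*np.sin(t),z+0*t]);cv2.polylines(c,[((u-[x0,y0]+.5)*f).astype(int)],True,(0,0,255),1)
for dy in (-.007,.007):
    d=np.array([.757-.273,.31-.46])  # perpendicular-ish to view dir in plan
    v=np.array([hx-.31,hy+.757]);v/=np.linalg.norm(v);w=np.array([v[1],-v[0]])*dy
    u=proj(pp,[[hx+w[0],hy+w[1],z] for z in (tz,tz+.075)]);cv2.polylines(c,[((u-[x0,y0]+.5)*f).astype(int)],False,(0,255,0),1)
cv2.imwrite('pics/'+sys.argv[3],c)
for q in ['rod','rod_collar','rod_grip']:
    print(q,[(np.round(x['at'],4).tolist(),round(x['score'],2)) for x in bot.place_of(q,pp)[:2]])
p2=cap('top','top_'+sys.argv[3])
for q in ['rod','rod_collar','holder_mouth']:
    print('top',q,[(np.round(x['at'],4).tolist(),round(x['score'],2)) for x in bot.place_of(q,p2)[:2]])
s=bot.read_state();print(s['ee_pos'],tz,s['contact_force'],s['t'])
E
python3 ali.py .460 -.273 al1.png
```

```text
rod [([0.4605, -0.2744, 0.1604], 0.86)]
rod_collar [([0.4604, -0.2747, 0.2358], 0.58)]
rod_grip [([0.4646, -0.2753, 0.2668], 0.89)]
top rod []
top rod_collar []
top holder_mouth [([0.4611, -0.2698, 0.0861], 0.67)]
[ 0.46317352 -0.27229191  0.26634342] 0.16006367898736729 [ 0.01516864  0.15744272 -0.78065398] 32.5
```

View pics/al1.png

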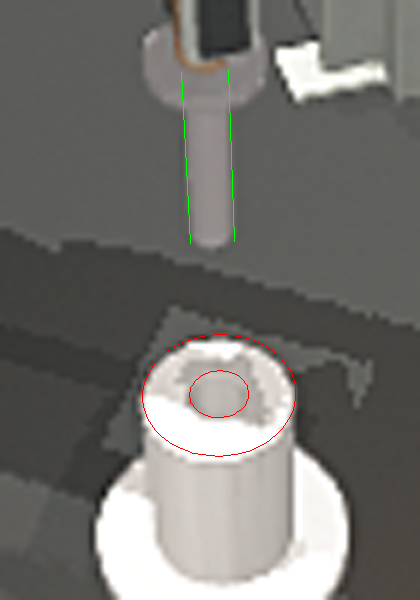

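>>> {"name": "arm_command", "arguments": {"increments": [[0, 0, 0.02, 0], [0, 0, 0.045, 0], [0, 0, 0.065, 0], [0, 0, 0.075, 0], [0, 0, 0.082, 0], [0, 0, 0.088, 0], [0, 0, 0.094, 0]]}}

```text
t: 33.2
ee_pos: [0.4634, -0.2735, 0.1729]
tool_rot: [0.035, 0.999, -0.001, 0.001]
contact_force: [-0.5, -0.5, -1.2]
finger_gap: 0.0155
```

```bash
python3 ali.py .460 -.273 al2.png
```

```text
rod [([0.4592, -0.2752, 0.0669], 0.53), ([0.4658, -0.2727, 0.1751], 0.44)]
rod_collar [([0.6496, 0.1042, 0.1326], 0.71), ([0.4616, -0.2734, 0.1431], 0.49)]
rod_grip [([0.4645, -0.2725, 0.1752], 0.85)]
top rod [([0.6466, 0.1482, 0.1355], 0.39), ([0.5629, -0.4257, 0.0047], 0.22)]
top rod_collar []
top holder_mouth [([0.4604, -0.2691, 0.0848], 0.49), ([0.6225, -0.1652, 0.0946], 0.23)]
[ 0.46301836 -0.27325311  0.17286674] 0.06708964393321223 [-0.35001577 -0.45105114 -1.39387961] 33.6
```

View pics/al2.png

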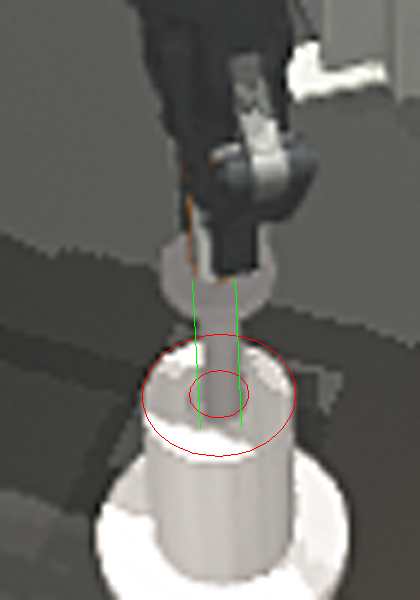

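>>> {"name": "arm_command", "arguments": {"increments": [[0, 0, 0.01, 0], [0, 0, 0.02, 0], [0, 0, 0.03, 0], [0, 0, 0.04, 0], [0, 0, 0.048, 0], [0, 0, 0.053, 0], [0, 0, 0.055, 0], [0, 0, 0.055, 0]]}}

```text
t: 34.4
ee_pos: [0.4627, -0.273, 0.117]
tool_rot: [0.035, 0.999, 0.0, -0.0]
contact_force: [-1.3, -0.6, -1.3]
finger_gap: 0.0158
```

>>> {"name": "arm_command", "arguments": {"increments": [[0, 0, 0, 0], [0, 0, 0, 0], [0, 0, 0, 0], [0, 0, 0, 0], [0, 0, 0, 0], [0, 0, -0.02, 0], [0, 0, -0.06, 0], [0, 0, -0.1, 0], [0, 0, -0.13, 0], [0, 0, -0.13, 0]], "gripper": 0.06, "force": 30}}

```text
t: 35.4
ee_pos: [0.4655, -0.2752, 0.2535]
tool_rot: [0.035, 0.999, -0.004, 0.005]
contact_force: [0.1, 0.2, 0.4]
finger_gap: 0.0597
```

Run:
```python
from h import *
s=bot.read_state();print(s['ee_pos'],s['contact_force'])
for n in ['side','top']:
    p=cap(n,n+'9.png')
    for t in ['holder_mouth','rod_collar','drawer_fin','plug0']:
        print(n,t,[(np.round(x['at'],4).tolist(),round(x['score'],2)) for x in bot.place_of(t,p)[:4]])
a=cv2.imread('pics/side9.png');cv2.imwrite('pics/c9.png',cv2.resize(a[140:260,270:430],None,fx=5,fy=5,interpolation=cv2.INTER_CUBIC))
a=cv2.imread('pics/side9.png');cv2.imwrite('pics/c9h.png',cv2.resize(a[240:340,270:370],None,fx=5,fy=5,interpolation=cv2.INTER_CUBIC))
a=cv2.imread('pics/top9.png');cv2.imwrite('pics/c9t.png',cv2.resize(a[130:250,225:385],None,fx=5,fy=5,interpolation=cv2.INTER_CUBIC))
```

```text
[ 0.46546402 -0.27519592  0.25347737] [0.14821419 0.20397652 0.36765173]
side holder_mouth [([0.456, -0.2769, 0.0851], 0.63)]
side rod_collar [([0.4612, -0.273, 0.084], 0.65)]
side drawer_fin [([0.5406, 0.068, 0.0673], 0.62)]
side plug0 [([0.5689, -0.4253, 0.0022], 0.74), ([0.6256, -0.1656, 0.0912], 0.29)]
top holder_mouth [([0.4615, -0.2713, 0.0875], 0.58)]
top rod_collar [([0.5659, -0.4237, 0.0036], 0.32)]
top drawer_fin [([0.541, 0.066, 0.0681], 0.66), ([0.631, -0.0322, 0.1355], 0.61), ([0.6388, 0.0177, 0.135], 0.37)]
top plug0 [([0.6431, -0.0276, 0.0059], 0.51)]
```

View pics/c9.png

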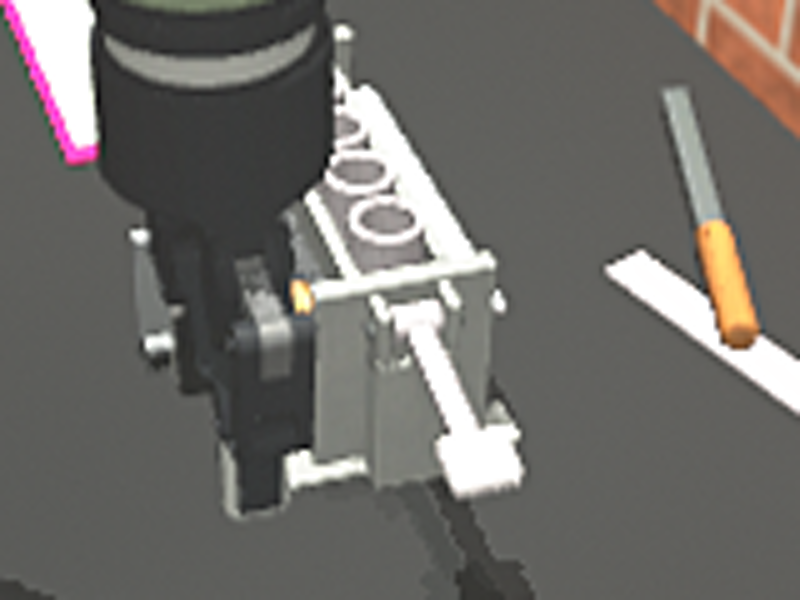

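View pics/c9h.png

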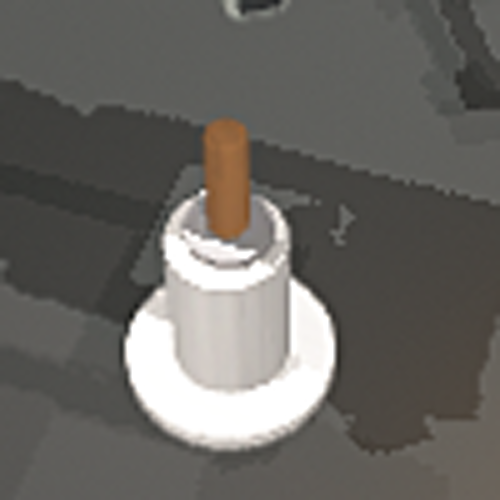

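View pics/c9t.png

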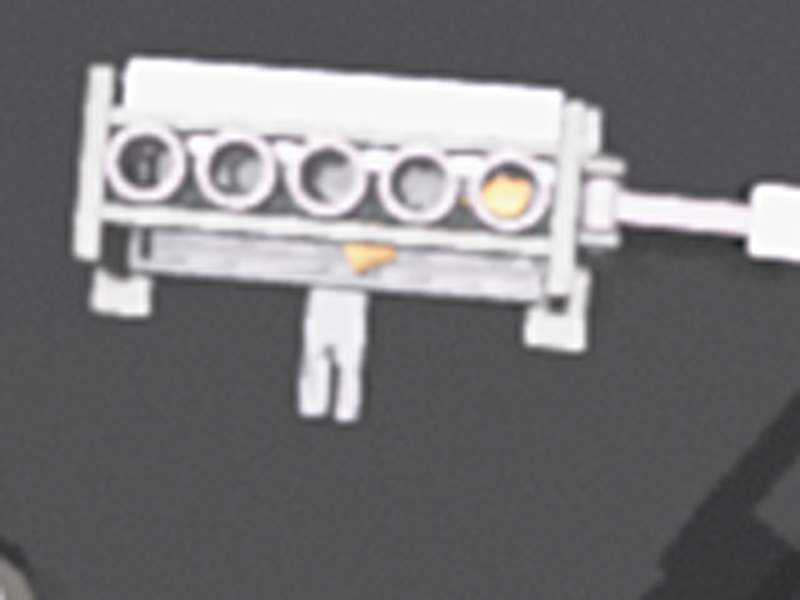

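Run:
```python
from h import *
s=bot.read_state();print(s['ee_pos'],inc([.540,.0675,.2],np.pi/2-.0705,s))
```

```text
[ 0.4623446  -0.27270513  0.24627259] (array([-0.0535,  0.3448,  0.0466]), np.float64(-0.0003))
```

>>> {"name": "arm_command", "arguments": {"increments": [[-0.005, 0.03, 0, 0], [-0.011, 0.07, 0, 0], [-0.017, 0.11, 0, 0], [-0.023, 0.15, 0, 0], [-0.029, 0.19, 0, 0], [-0.035, 0.23, 0, 0], [-0.042, 0.27, 0, 0], [-0.048, 0.31, 0, 0], [-0.052, 0.335, 0, 0], [-0.0535, 0.345, 0.02, 0], [-0.0535, 0.345, 0.047, 0], [-0.0535, 0.345, 0.047, 0]]}}

```text
t: 37.1
ee_pos: [0.5372, 0.068, 0.1959]
tool_rot: [0.035, 0.999, -0.0, -0.005]
contact_force: [-1.0, 0.3, 0.4]
finger_gap: 0.0601
```

Run:
```python
from h import *
cap('side','s10.png')
s=bot.read_state();print(s['ee_pos'],inc([.540,.0675,.067],np.pi/2-.0705,s))
```

```text
[0.53865502 0.06759456 0.1980257 ] (array([-0.0021,  0.    ,  0.131 ]), np.float64(0.0001))
```

View pics/s10.png

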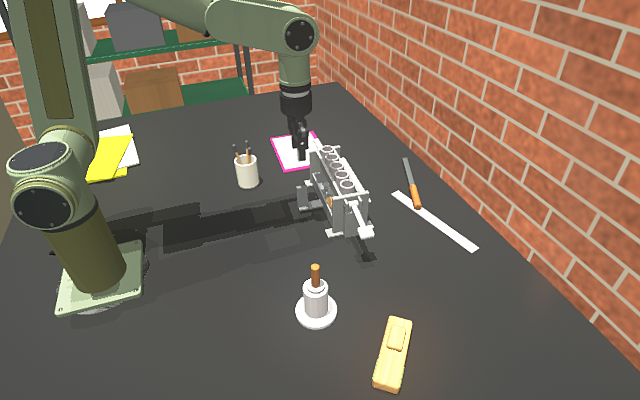

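>>> {"name": "arm_command", "arguments": {"increments": [[-0.002, 0, 0.03, 0], [-0.002, 0, 0.06, 0], [-0.002, 0, 0.09, 0], [-0.002, 0, 0.115, 0], [-0.002, 0, 0.127, 0], [-0.002, 0, 0.13, 0], [-0.002, 0, 0.13, 0]]}}

```text
t: 37.85
ee_pos: [0.5435, 0.067, 0.0713]
tool_rot: [0.036, 0.999, 0.0, 0.001]
contact_force: [0.6, 0.2, 0.1]
finger_gap: 0.0601
```

>>> {"name": "arm_command", "arguments": {"increments": [[0, 0, 0, 0], [0, 0, 0, 0], [0, 0, 0, 0], [0, 0, 0, 0], [0, 0, 0, 0], [0, 0, 0, 0]], "gripper": 0.0, "force": 40}}

```text
t: 38.45
ee_pos: [0.5431, 0.0669, 0.0713]
tool_rot: [0.036, 0.999, -0.0, 0.001]
contact_force: [-1.7, -2.1, 5.9]
finger_gap: 0.0095
```

>>> {"name": "arm_command", "arguments": {"increments": [[0.003, 0, 0, 0], [0.007, 0, 0, 0], [0.011, 0, 0, 0], [0.015, 0, 0, 0], [0.019, 0, 0, 0], [0.023, 0, 0, 0], [0.027, 0, 0, 0], [0.031, 0, 0, 0], [0.035, 0, 0, 0], [0.039, 0, 0, 0], [0.043, 0, 0, 0], [0.047, 0, 0, 0]]}}

```text
t: 39.65
ee_pos: [0.4966, 0.0704, 0.0713]
tool_rot: [0.035, 0.999, -0.0, 0.002]
contact_force: [0.5, -2.5, 6.2]
finger_gap: 0.0091
```

>>> {"name": "arm_command", "arguments": {"increments": [[0.004, 0, 0, 0], [0.008, 0, 0, 0], [0.012, 0, 0, 0], [0.016, 0, 0, 0], [0.02, 0, 0, 0], [0.023, 0, 0, 0], [0.026, 0, 0, 0], [0.028, 0, 0, 0], [0.028, 0, 0, 0]]}}

```text
t: 40.55
ee_pos: [0.4684, 0.0725, 0.0713]
tool_rot: [0.035, 0.999, 0.0, 0.001]
contact_force: [-0.7, -1.8, 7.4]
finger_gap: 0.009
```

Run:
```python
from h import *
cap('side','s11.png');cap('top','t11.png')
s=bot.read_state();print(s['ee_pos'],s['contact_force'],s['finger_gap'])
a=cv2.imread('pics/side11.png') if 0 else cv2.imread('pics/s11.png');cv2.imwrite('pics/c11.png',cv2.resize(a[140:260,270:430],None,fx=5,fy=5,interpolation=cv2.INTER_CUBIC))
```

```text
[0.46838605 0.072528   0.0712696 ] [ 0.32319973 -1.69035148  7.37896793] 0.009021595593660397
```

View pics/c11.png

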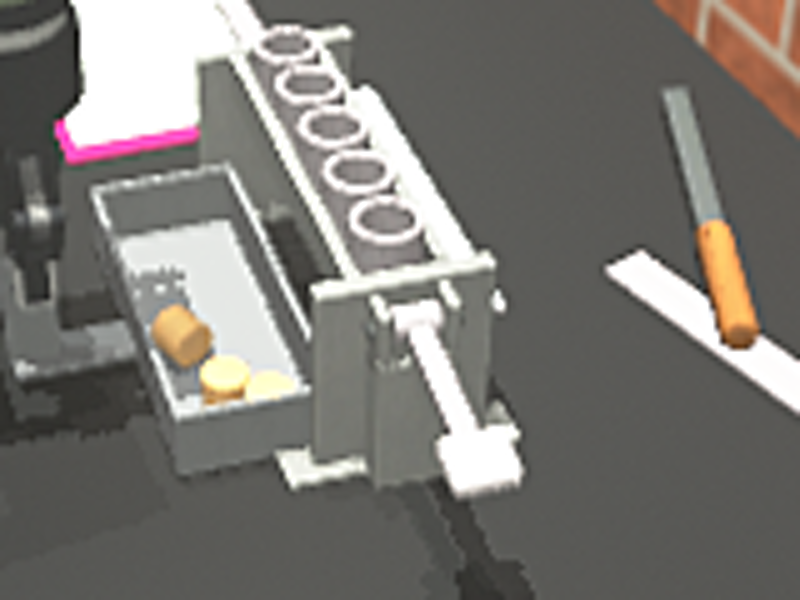

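>>> {"name": "arm_command", "arguments": {"increments": [[0.002, 0, 0, 0], [0.004, 0, 0, 0], [0.004, 0, 0, 0], [0.004, 0, 0, 0]]}}

```text
t: 41.05
ee_pos: [0.4683, 0.0725, 0.0713]
tool_rot: [0.036, 0.999, 0.0, 0.006]
contact_force: [11.0, -2.1, -4.5]
finger_gap: 0.0098
```

Against the stop (11 N, no further travel). Relax that load, let go, and rise.

>>> {"name": "arm_command", "arguments": {"increments": [[-0.003, 0, 0, 0], [-0.003, 0, 0, 0], [-0.003, 0, 0, 0]]}}

```text
t: 41.35
ee_pos: [0.4683, 0.0725, 0.0713]
tool_rot: [0.036, 0.999, 0.0, 0.002]
contact_force: [1.7, -1.5, 5.5]
finger_gap: 0.0092
```

>>> {"name": "arm_command", "arguments": {"increments": [[0, 0, 0, 0], [0, 0, 0, 0], [0, 0, 0, 0], [0, 0, 0, 0], [0, 0, -0.02, 0], [0, 0, -0.06, 0], [0, 0, -0.1, 0], [0, 0, -0.14, 0], [0, 0, -0.15, 0], [0, 0, -0.15, 0]], "gripper": 0.06}}

```text
t: 42.35
ee_pos: [0.468, 0.0726, 0.2224]
tool_rot: [0.035, 0.999, 0.0, 0.002]
contact_force: [-0.3, -0.0, 0.8]
finger_gap: 0.0599
```

>>> {"name": "arm_command", "arguments": {"increments": [[0, 0.03, 0, 0], [0, 0.07, 0, 0], [0, 0.11, 0, 0], [0, 0.15, 0, 0], [0, 0.19, 0, 0], [0, 0.22, 0, 0], [0, 0.22, 0, 0]]}}

```text
t: 43.05
ee_pos: [0.4804, 0.2948, 0.2171]
tool_rot: [0.033, 0.999, -0.0, -0.002]
contact_force: [-0.3, -1.1, -0.1]
finger_gap: 0.06
```

Run:
```python
from h import *
s=bot.read_state();print(s['t'],s['ee_pos'],s['contact_force'])
for n in ['side','top']:
    p=cap(n,n+'12.png')
    for t in ['holder_mouth','rod_collar','drawer_fin','drawer_in','lever_pad','jar','plug0']:
        print(n,t,[(np.round(x['at'],4).tolist(),round(x['score'],2)) for x in bot.place_of(t,p)[:3]])
```

```text
43.05 [0.48042045 0.29477177 0.21707972] [-0.33315605 -1.10107375 -0.14904279]
side holder_mouth [([0.4572, -0.2762, 0.0867], 0.7), ([0.4634, -0.2709, 0.1171], 0.23)]
side rod_collar [([0.4592, -0.2718, 0.0827], 0.64), ([0.5621, 0.0668, 0.0094], 0.47), ([0.5704, -0.0178, 0.0068], 0.41)]
side drawer_fin [([0.4642, 0.071, 0.0687], 0.74)]
side drawer_in [([0.5635, 0.067, 0.01], 0.93)]
side lever_pad [([0.6218, -0.168, 0.0951], 0.94)]
side jar [([0.422, 0.2582, 0.0018], 0.68), ([0.6189, -0.1651, 0.0938], 0.2)]
side plug0 [([0.5546, 0.0027, 0.031], 0.58), ([0.5378, 0.0637, 0.0185], 0.51), ([0.5727, -0.0159, 0.0051], 0.47)]
top holder_mouth [([0.4592, -0.2682, 0.0893], 0.96), ([0.4631, -0.2728, 0.084], 0.73)]
top rod_collar [([0.4648, -0.2746, 0.0808], 0.48)]
top drawer_fin [([0.4666, 0.0727, 0.071], 0.71)]
top drawer_in [([0.5707, 0.0671, 0.0101], 0.95)]
top lever_pad []
top jar [([0.4207, 0.2606, -0.0032], 0.67)]
top plug0 [([0.5708, -0.0222, 0.0069], 0.64), ([0.5534, 0.0024, 0.0327], 0.45), ([0.5405, 0.0671, 0.0223], 0.43)]
```

View pics/side12.png

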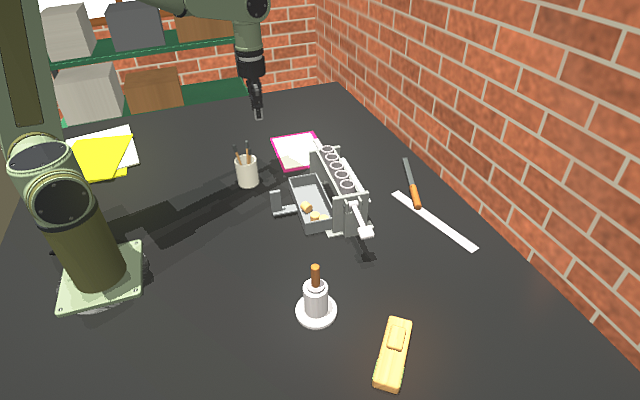

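View pics/top12.png

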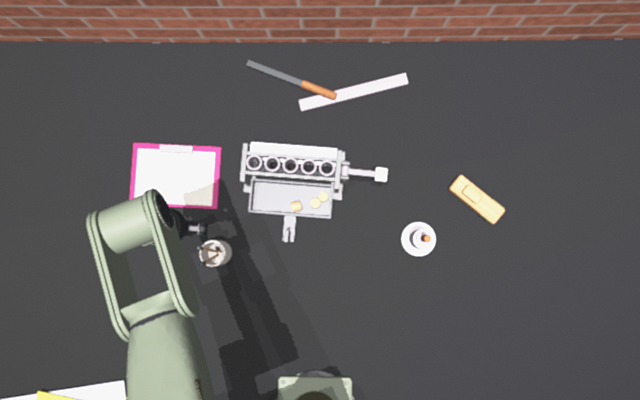

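```bash
python3 -c "
from station import bot
print(bot.finish_job())"
```

```text
the job is handed in; nothing more can be done
None
```

The job is handed in at about 44 s, done in the order asked; no verdict came back. Three plugs were there, in tube0, tube1 and tube2; tubes 3 and 4 were empty.

What I did:
- **Drawer and lever:** I pushed the drawer in until it stopped and pressed the lever until it latched. The lever pad then read about 95 mm, and the shutter was drawn back.
- **Plugs:** I pushed all three out with the rod. The rod tilted about 13 mm at the tip in the jaws at tube0 and again at tube1. Each time I straightened it against the wall of the emptied tube, with light sideways force up to about 10 N. The hardest push, in tube1, reached 28 N at the wrist.
- **Rod and drawer:** I put the rod back in its holder, pulled the drawer out by its fin until it stopped (11 N, no further travel), then let go and moved the arm clear.

Last checks:
- **Plugs and tubes:** The pictures show three plugs in the open drawer and all five tubes empty.
- **Drawer travel:** The fin had moved about 75 mm, which is full travel.
- **Rod:** It stands upright with its collar on the holder's rim. The holder had not moved.
- **Lever:** It is still latched.
- **Bystanders:** The jar measured where it started. The clipboard and wooden model look unmoved in the pictures.
- **Disagreements:** The networks' readings differed by a few mm between cameras. The drawer centre read x 0.564 m from the side and 0.571 m from the top. The top view did not find the lever pad.

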